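Load the swage collars from the latched stock case onto the press arbor

TASK

Lift the red paddle to unlatch the clear hood of the stock case and swing the hood right back, then take out every green collar there is and stack them flange down, one on another and each fully home, on the spigot of the steel arbor insert, and finish the stack with the bronze bushing flange down on top. Then shut the hood of the empty case so that it latches with the paddle down, leaving the mallet, the yellow can and the spare insert where they are.

Things in the scene. Friction and masses are not known exactly. Their poses are not given: they have to be found in the camera images.
- case: fixed low grey tray of the stock case, 130 mm (x) by 350 mm (y); floor 10 mm above the bench, walls 22 mm high, 10 mm thick at front and back. Origin: centre of its underside, on the bench. x points from the front (paddle side, nearer the robot) to the hinge side, y along its length. The collars start in a row along y near its middle line, about 85 mm apart.
- lid (a joint): clear hood of the case, hinged at the back; 0 shut, grows as its front rises, 1.57 upright, stop at 1.95. Stiff hinge: stays where left; about 5 N at its front edge moves it. Shut, it covers the tray's outline, its flat top 76 mm above the bench; it is hollow, 48 mm deep, walls 6 mm.
- lid_hinge (a point): middle of the hood's hinge line, which runs along the case's y: case x +65 mm, 22 mm above the bench.
- pawl_housing (a point): middle of the underside of the dark steel pawl housing on the hood's front, which hides the pawl. Shut: case x -89 mm, 4 mm above the bench; the housing is 90 mm wide (y), stands 49 mm out from the hood's front and is 68 mm high, open below. When the hood stands up this end faces the robot and can be pushed to swing the hood right back.
- paddle (a joint): red paddle that draws the hidden pawl; 0 at rest (pawl out), grows to its stop at 0.35 as its free edge, on the robot's side, is lifted; a spring of 2 to 4 N at the bar returns it. Beyond 0.15 the pawl is clear of its keeper, and pulling the bar on up raises the hood. Pushing the hood down the last few mm (5 to 15 N) snaps the bevelled pawl shut by itself.
- paddle_bar (a point): middle of the paddle's round grip bar along the case's y: a free-turning red sleeve 12 mm thick, 70 mm long, 36 mm above the flat red blade, open on both sides, to be pinched from above. Hood shut and paddle down: case x -118 mm, 122 mm above the bench. Moves with paddle and hood. The paddle pivots on the hood along y at case x -70 mm, 84 mm above the bench (hood shut).
- arbor_seat (a point): fixed steel arbor insert on the bench: disc 90 mm across, 20 mm high, with a short centring spigot (28 mm across, 10 mm high, tapering to 20 mm at its tip) on top. The point is on its axis in the disc's top face, 20 mm above the bench; z up.
- collar1_c (a point): green flanged collar, 0.24 kg, 55 mm high, standing flange down: flange 72 mm across, 13 mm thick; hub (grip here) 42 mm across, 13 to 45 mm up; boss on top 28 mm across, 10 mm high, tapered; recess below 32 mm across, 13 mm deep, fits over spigot or boss, so stacked parts rise 45 mm each. Point: on its axis 27.5 mm above the flange face, z up from it. May be absent (2 to 4 are present).
- collar2_c (a point): green flanged collar, 0.24 kg, 55 mm high, standing flange down: flange 72 mm across, 13 mm thick; hub (grip here) 42 mm across, 13 to 45 mm up; boss on top 28 mm across, 10 mm high, tapered; recess below 32 mm across, 13 mm deep, fits over spigot or boss, so stacked parts rise 45 mm each. Point: on its axis 27.5 mm above the flange face, z up from it. May be absent (2 to 4 are present).
- collar3_c (a point): green flanged collar, 0.24 kg, 55 mm high, standing flange down: flange 72 mm across, 13 mm thick; hub (grip here) 42 mm across, 13 to 45 mm up; boss on top 28 mm across, 10 mm high, tapered; recess below 32 mm across, 13 mm deep, fits over spigot or boss, so stacked parts rise 45 mm each. Point: on its axis 27.5 mm above the flange face, z up from it. May be absent (2 to 4 are present).
- collar4_c (a point): green flanged collar, 0.24 kg, 55 mm high, standing flange down: flange 72 mm across, 13 mm thick; hub (grip here) 42 mm across, 13 to 45 mm up; boss on top 28 mm across, 10 mm high, tapered; recess below 32 mm across, 13 mm deep, fits over spigot or boss, so stacked parts rise 45 mm each. Point: on its axis 27.5 mm above the flange face, z up from it. May be absent (2 to 4 are present).
- bushing_c (a point): bronze flanged bushing, 0.5 kg, 45 mm high, standing flange down on the bench: flange, recess and hub as on the collars (flange 72 mm across, 13 mm thick; hub 42 mm across, 13 to 45 mm up; recess below 32 mm across, 13 mm deep), but flat on top. Point: on its axis 22.5 mm above the flange face, z up from it.
- mallet_c (a point): bystander: blue nylon mallet lying on the bench, head 64 mm across and 100 mm long (its y), handle reaching 180 mm along its -x. The point is the middle of the head.
- oil_can_c (a point): bystander: yellow can, 60 mm across, 110 mm high, on the bench; the point is its middle.
- spare_c (a point): bystander: spare steel insert, 60 mm foot with a 32 mm stub, 50 mm high, on the bench; the point is its middle.
Things that resemble listed ones, but are neither listed nor needed, are in the scene too. Leave any blue look-alike of the part that bears bushing_c alone.

How it is judged (in metres and radians):
On the way, in this order (a step that is already met when the one before it is completed fails the run):
1. the paddle is lifted, withdrawing the pawl (value of joint paddle above 0.2 rad), for 0.05 s.
2. the hood is swung right back (value of joint lid above 1.5 rad), for 0.2 s.
3. every collar present is stacked, seated flange down on the arbor (horizontal distance between each of collar1_c, collar2_c, collar3_c, collar4_c and arbor_seat below 0.01 m and angle between each of collar1_c, collar2_c, collar3_c, collar4_c's own z axis and vertical below 0.06 rad and (z of collar1_c in the frame of arbor_seat between 0.0235 and 0.0315 m or z of collar1_c in the frame of arbor_seat between 0.0685 and 0.0765 m or z of collar1_c in the frame of arbor_seat between 0.1135 and 0.1215 m or z of collar1_c in the frame of arbor_seat between 0.1585 and 0.1665 m) and (z of collar2_c in the frame of arbor_seat between 0.0235 and 0.0315 m or z of collar2_c in the frame of arbor_seat between 0.0685 and 0.0765 m or z of collar2_c in the frame of arbor_seat between 0.1135 and 0.1215 m or z of collar2_c in the frame of arbor_seat between 0.1585 and 0.1665 m) and (z of collar3_c in the frame of arbor_seat between 0.0235 and 0.0315 m or z of collar3_c in the frame of arbor_seat between 0.0685 and 0.0765 m or z of collar3_c in the frame of arbor_seat between 0.1135 and 0.1215 m or z of collar3_c in the frame of arbor_seat between 0.1585 and 0.1665 m) and (z of collar4_c in the frame of arbor_seat between 0.0235 and 0.0315 m or z of collar4_c in the frame of arbor_seat between 0.0685 and 0.0765 m or z of collar4_c in the frame of arbor_seat between 0.1135 and 0.1215 m or z of collar4_c in the frame of arbor_seat between 0.1585 and 0.1665 m)), for 0.2 s.
At the end, for the whole second after the job is handed in: every collar present and, above them all, the bushing stand flange down on the arbor in one stack, each fully seated (height within 4 mm, within 10 mm of the arbor's axis, upright within 0.06 rad); the hood is shut (within 0.03 rad) and latched with the paddle down (within 0.06 rad) (all of step 3 and horizontal distance between bushing_c and arbor_seat below 0.01 m and angle between bushing_c's own z axis and vertical below 0.06 rad and (z of bushing_c in the frame of arbor_seat between 0.1085 and 0.1165 m or z of bushing_c in the frame of arbor_seat between 0.1535 and 0.1615 m or z of bushing_c in the frame of arbor_seat between 0.1985 and 0.2065 m) and z of bushing_c in the frame of collar1_c above 0.03 m and z of bushing_c in the frame of collar2_c above 0.03 m and z of bushing_c in the frame of collar3_c above 0.03 m and z of bushing_c in the frame of collar4_c above 0.03 m and value of joint lid below 0.03 rad and value of joint paddle below 0.06 rad); the robot touches nothing.
It fails at once if a bystander (mallet, yellow can or spare insert) is shoved more than 30 mm (distance of any of mallet_c, oil_can_c, spare_c from where it was at the start of the episode above 0.03 m).
Of collar1, collar2, collar3, collar4 only 2 to 4 are there at a start; the rules pass over those that are not, and their reading is None.
At some moment in a run one of bushing may be knocked a few centimetres aside while the robot is not near it.
Once in a run the grip may slacken for a moment while it holds something.
It also fails if it takes over 210 s, if anything falls off the work surface, if the arm or the gripper's body presses on something with over 40 N, if the wrist force passes 120 N, or if a joint passes its speed limit or range.

ROBOT

A 6-joint arm with a two-finger parallel gripper is mounted at the origin on the work surface. World frame = base frame: x ahead of the robot, y to its left, z up, the work surface at z = 0. Lengths are in mm, angles in rad, forces in N, time in s.
With the tool pointing down it reaches from about 275 to 850 mm from the base axis. Payload 5.2 kg.
Tool frame: the origin (TCP) lies midway between the tips of the shut fingers; the grasp point (between the pads) lies bot.hold_point_z behind it (bot.hold_point_z is the distance from the TCP to the grasp point, in mm); z points along the fingers, y is the direction in which the jaws open and shut (so a half turn about z gives the same grasp; the last joint's range is limited). The gripper opens to 85 mm and grips with 20 to 120 N. Pads are 22 mm wide; open, the fingers measure 114 mm over their backs; the gripper's body (76 mm by 85 mm) begins 54 mm behind the grasp point. The pads swing forward as they close: fully open they stand 13 mm farther back than shut.
Start: joints at [-1.526, 0.259, 1.535, -0, 1.348, -0.203], TCP at [134.92, -533.199, 231.31] pointing down, gripper open.
Joint ranges: [-3.14, 3.14], [-0.91, 2.08], [0.19, 2.58], [-1.22, 4.36], [0.22, 2.71], [-3.12, 3.12]. Speed limits (rad/s): [2.57, 2.57, 3.14, 3.14, 3.14, 3.14].

INTERFACE

Orientations are given as a rotation vector (axis times angle).
In Python, from workcell import bot, cams, order, models gives the robot as it stands.
- The arm moves only by the shell command python3 -m creep 'ROWS'. ROWS is JSON, a list of rows, each an object of numbers: "dx", "dy", "dz": the shift along the tool's x, y, z in m; "wx", "wy", "wz": the turn, a rotation vector about the tool's x, y, z in degrees; "grip": the opening, from 0 (shut) to 1 (fully open). A call has exactly 8 rows; each row is the pose to reach, as a shift and turn from the pose measured when the call began, along the tool's axes at that moment; what a row does not reach only later rows make up. A row lasts 1/10 s, in which the tool goes at most 50 mm and 8.59 degrees, less where a joint would pass 70% of its speed; a pose out of reach is approached as far as the arm can. A call with a gripper value outside its range is refused whole. The fingers move at their own pace and stop on an object; the grip force is fixed at half the most. Time passes only in rows, so rows that repeat a pose let the fingers close, or fill a call up. It gives the time, the measured TCP pose, the force and the opening at its end, in the units of the state.
- bot.read_state(): the state, without advancing time (a new reading comes with each control period).
- cams.get_image(name): name is "scene" or "top"; returns (picture, depth): 384x512x3 uint8, red, green, blue; 384x512 float32, mm along the optical axis (not along the pixel's ray), 0 where there is no reading.
- cams.camera_model(name): a dict with "fov_y" (degrees; the focal length in pixels is half the picture's height over the tangent of half this angle, whatever the lens; pixels are square), "cx", "cy" (the principal point, pixels), "R" (3x3) and "t" (3): a world point X has camera coordinates R X + t. Camera axes: x right, y down, z forward; pixel columns grow to the right and rows downward; lengths in mm; the calibration is good to about 2 mm. A picture is of the moment at which its call begins. camera_model takes no time and is no camera call.
- order.sign_off(): hands the job in, once; it reports no verdict.
Trained networks look in the newest picture that a camera, given by its name, has taken for a name from the list of things; names that differ only in an ending like _2 or _b are one class to them, and where a whole thing is asked for, a point or a joint stands for the part that bears it (a point fixed in the world has none). Each returns a list of dicts, best first, with "p" (0 to 1); they miss things now and then, are a little off and sometimes report something else, mostly with a low value. They report only what shows in the picture. A call takes as long as a camera call. They do not tell look-alikes from the thing itself.
- models.silhouettes(camera, label): "pixels" (384x512 bool, what is visible of it) and "extent" ([left, top, width, height] in pixels, round what is visible of it).
The state is a dict: "time_s": time; "qpos": joint angles; "joint_vel": joint speeds; "effort": joint torques, N m; "eef_pos": TCP position; "orientation": TCP orientation; "ft_force": force on the tool from outside, world axes, zero at the start; "torque": the same for the moment, N m; "width": finger opening in mm.
Only numpy, scipy, OpenCV 4.12 (cv2) and the standard library are available. Lean on these libraries where they do the work, as an engineer would, in place of code of your own. Each camera call takes 0.05 s, during which the arm holds its last target. There are 200 camera calls.

## Working session

There is one attempt and no reset: what is moved stays moved. The work goes in short steps, Python scripts to look and compute and a shell command to move; the robot and the scene stay as the last step left them, time stands still between calls to the robot, and variables do not carry over. Pictures are saved under pics/ and viewed, about 12 in all and at most 16, crops included, and the job is handed in when it is done.

```bash
ls; mkdir -p pics; cat > h.py <<'E'
import numpy as np, cv2
from scipy.spatial.transform import Rotation as Ro
from workcell import bot, cams, order, models
def K(n):
    m=cams.camera_model(n); f=192/np.tan(np.radians(m["fov_y"])/2)
    return m,f,np.array(m["R"]),np.array(m["t"])
def cloud(n,depth):
    m,f,R,t=K(n); v,u=np.mgrid[:384,:512]
    c=np.stack([(u-m["cx"])/f*depth,(v-m["cy"])/f*depth,depth],-1)
    return (c-t)@R
def proj(n,X):
    m,f,R,t=K(n); c=R@np.array(X,float)+t; return c[0]/c[2]*f+m["cx"],c[1]/c[2]*f+m["cy"]
def save(n,p,name,crop=None,s=1):
    if crop: l,t,w,h=crop; p=p[t:t+h,l:l+w]
    cv2.imwrite("pics/"+name+".png",cv2.resize(p[...,::-1],None,fx=s,fy=s,interpolation=cv2.INTER_CUBIC))
def togo(target,rv=None):
    s=bot.read_state(); r=Ro.from_rotvec(s["orientation"])
    d=r.inv().apply(np.array(target)-s["eef_pos"])/1000
    w=None if rv is None else np.degrees((r.inv()*Ro.from_rotvec(rv)).as_rotvec())
    return d.round(4),None if w is None else w.round(2)
E
python3 - <<'E'
from h import *
s=bot.read_state(); print({k:np.round(v,3) for k,v in s.items()}, bot.hold_point_z)
for n in ("scene","top"):
    m,f,R,t=K(n); print(n,{k:v for k,v in m.items() if k not in 'Rt'},"cam at",(-R.T@t).round(),"fwd",R[2].round(2))
    p,d=cams.get_image(n); save(n,p,n+"0",None,1.5); P=cloud(n,d)
    for l in ["case","lid","paddle_bar","arbor_seat","pawl_housing","collar1_c","bushing_c","mallet_c","oil_can_c","spare_c"]:
        try: r=models.silhouettes(n,l)
        except Exception as e: print(l,e); continue
        for q in r[:5]:
            k=q["pixels"]&(d>0)
            if k.sum()==0: continue
            x=P[k]; print(l,round(q["p"],2),q["extent"],k.sum(),"med",np.median(x,0).round(),"lo",np.percentile(x,3,0).round(),"hi",np.percentile(x,97,0).round())
E
```

```text
pics
{'time_s': np.float64(0.0), 'qpos': array([-1.526,  0.259,  1.536, -0.   ,  1.348, -0.203]), 'joint_vel': array([-0.   ,  0.   ,  0.002, -0.002, -0.001, -0.002]), 'effort': array([ 1.0000e-03, -4.4603e+01, -2.9057e+01, -0.0000e+00,  1.2000e-02,
        0.0000e+00]), 'eef_pos': array([ 134.874, -532.638,  230.458]), 'orientation': array([-3.116, -0.388, -0.   ]), 'ft_force': array([-0.018,  0.506, -0.21 ]), 'torque': array([ 0.001, -0.01 , -0.006]), 'width': np.float64(85.308)} 18.700000000000003
scene {'fov_y': 45.866902312379175, 'cx': 259.21725576424427, 'cy': 188.27535986676955} cam at [1157. -198. 1164.] fwd [-0.51  0.11 -0.85]
case 0.85 [283.1, 135.9, 128.7, 101.0] 7006 med [536. 174.  75.] lo [418.  25.  12.] hi [628. 354.  89.]
lid 0.96 [283.6, 134.6, 125.0, 99.6] 6795 med [532. 175.  75.] lo [414.  26.  26.] hi [626. 353.  90.]
paddle_bar 0.56 [309.4, 136.7, 42.1, 33.4] 749 med [429. 166.  86.] lo [389. 121.  16.] hi [470. 213. 127.]
arbor_seat 0.76 [185.8, 189.3, 35.6, 31.5] 984 med [ 487. -223.   18.] lo [ 437. -270.   -1.] hi [ 526. -176.   27.]
pawl_housing 0.68 [280
[... 1341 characters left out ...]
90.]
pawl_housing 0.28 [360.9, 186.6, 26.2, 29.9] 499 med [ 471. -374.   15.] lo [ 442. -411.    8.] hi [ 501. -348.   48.]
bushing_c 0.75 [360.4, 187.0, 27.7, 26.3] 541 med [ 472. -374.   15.] lo [ 442. -411.   -0.] hi [ 504. -347.   48.]
bushing_c 0.65 [369.5, 150.4, 20.2, 22.8] 483 med [ 576. -386.   16.] lo [ 549. -419.    7.] hi [ 609. -361.   48.]
mallet_c 0.76 [273.8, 58.8, 43.5, 71.9] 1290 med [ 713. -171.   51.] lo [ 667. -206.   21.] hi [ 859. -111.   65.]
oil_can_c 0.93 [350.2, 110.9, 30.9, 24.1] 607 med [ 678. -337.  107.] lo [ 656. -369.   12.] hi [ 705. -317.  113.]
spare_c 0.95 [369.1, 246.4, 24.7, 18.0] 409 med [ 325. -378.   23.] lo [ 298. -411.   -0.] hi [ 350. -356.   52.]
```

View pics/scene0.png

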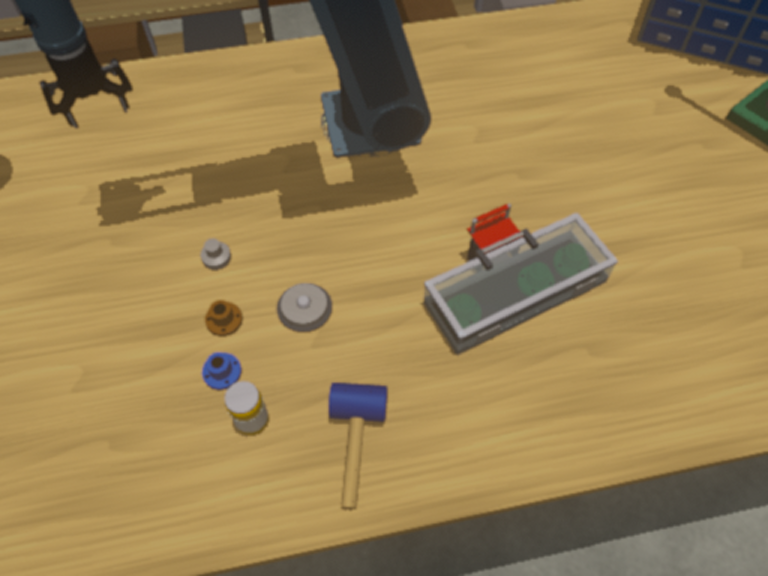

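View pics/top0.png

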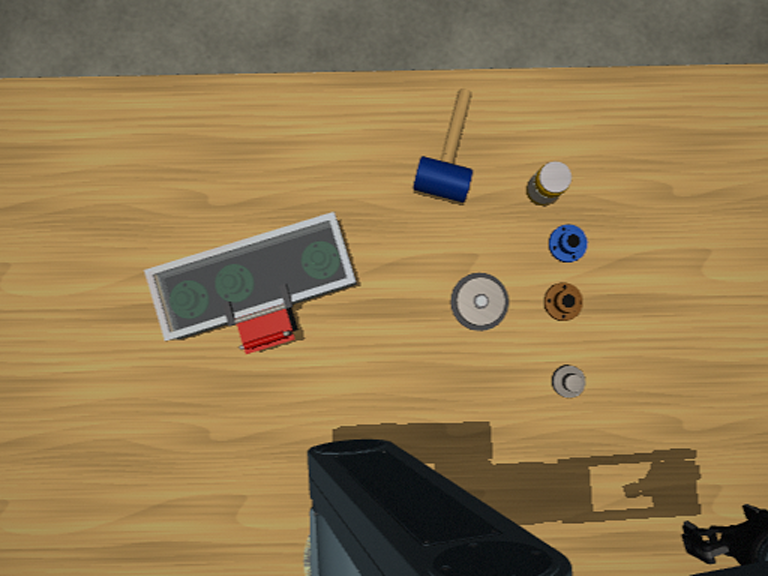

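```bash
python3 - <<'E'
from h import *
print(cams.camera_model("top").keys())
for n in ("scene","top"):
    p,d=cams.get_image(n); P=cloud(n,d); hsv=cv2.cvtColor(p,cv2.COLOR_RGB2HSV)
    h,s,v=hsv[...,0].astype(int),hsv[...,1],hsv[...,2]
    red=((h<8)|(h>172))&(s>120)&(v>60)
    k=red&(P[...,2]>110)&(P[...,2]<140); x=P[k]
    print(n,"bar",k.sum(),x.mean(0).round(1),x.min(0).round(),x.max(0).round())
    if k.sum()>10: c,ev=np.linalg.eigh(np.cov(x[:,:2].T)); print("bar dir",ev[:,1], np.degrees(np.arctan2(*ev[::-1,1])))
    def rect(lo,hi,box,name):
        k=(P[...,2]>lo)&(P[...,2]<hi)&(P[...,0]>box[0])&(P[...,0]<box[1])&(P[...,1]>box[2])&(P[...,1]<box[3])&(d>0)
        r=cv2.minAreaRect(P[k][:,:2].astype(np.float32)); print(n,name,k.sum(),np.round(r[0],1),np.round(r[1],1),round(r[2],2),"mean",P[k].mean(0).round(1))
    rect(70,80,(440,650,0,380),"lidtop")
    rect(16,24,(420,540,-290,-160),"seat")
    rect(26,36,(420,540,-290,-160),"spigot")
    rect(40,52,(430,520,-420,-340),"bushA")
    rect(40,52,(535,625,-430,-350),"bushB")
    g=(h>40)&(h<85)&(s>80); print(n,"green",g.sum())
    ys,xs=np.where(g)
    if len(xs): 
        c,l,st,ce=cv2.connectedComponentsWithStats(g.astype(np.uint8))
        for i in range(1,c):
            if st[i,4]>40: print(st[i],P[l==i].mean(0).round())
E
```

```text
dict_keys(['fov_y', 'cx', 'cy', 'R', 't'])
scene bar 69 [417.3 159.8 125.2] [403. 122. 116.] [431. 194. 130.]
bar dir [-0.28702659  0.95792262] 106.68002567606533
scene lidtop 4643 [513.1 190.1] [165.  354.8] 16.1 mean [534.4 185.5  75.3]
scene seat 536 [ 476.4 -222.4] [88.7 88.5] 27.96 mean [ 479.3 -222.9   19.4]
scene spigot 41 [ 478.  -222.1] [22.  23.3] 33.15 mean [ 478.3 -222.4   29.4]
scene bushA 148 [ 473.2 -379.5] [38.8 40.4] 26.65 mean [ 474.4 -379.2   44.5]
scene bushB 171 [ 584.6 -391.8] [39.6 42.3] 78.75 mean [ 584.  -391.5   44.4]
scene green 437
[488  54  24  34 437] [181. 874.  36.]
top bar 130 [412.4 160.6 127.1] [399. 126. 121.] [426. 195. 132.]
bar dir [-0.27539604  0.96133086] 105.98561694261953
top lidtop 5905 [509.3 188.6] [167.8 352.9] 16.07 mean [529.7 190.   75.9]
top seat 670 [ 474.9 -223.4] [87.1 86.7] 88.78 mean [ 474.9 -223.8   19.9]
top spigot 55 [ 474.8 -223.4] [20.6 24.2] 59.99 mean [ 474.5 -223.    30. ]
top bushA 181 [ 472.  -379.7] [41.  38.5] 88.96 mean [ 471.5 -379.5   45.2]
top bushB 182 [ 581.3 -392.3] [40. 39.] 84.87 mean [ 581.1 -391.6   44.9]
top green 106
```

The pictures show the case top-left of centre in the top view (yaw ≈16°), with three collars under the hood at about (187,299), (234,282) and (321,259). The red bar is at (267,340), the arbor at (480,301), the bronze bushing at (563,301), and the blue look-alike at (568,243). I'll move to the bar first.

```bash
cat >> h.py <<'E'
SEAT=np.array([475.5,-223.2]); YAW=16.1; BAR=np.array([414.5,160.3])
c,s_=np.cos(np.radians(YAW)),np.sin(np.radians(YAW)); EX=np.array([c,s_]); EY=np.array([-s_,c]); ORG=BAR+118*EX
def down(yang):  # tool pointing down, jaw (tool y) along world angle yang deg
    y=np.radians(yang); Y=np.array([np.cos(y),np.sin(y),0]); Z=np.array([0,0,-1.]); return Ro.from_matrix(np.stack([np.cross(Y,Z),Y,Z],1)).as_rotvec()
def case(x,y,z): return np.r_[ORG+x*EX+y*EY,z]
E
python3 -c "
from h import *
print(ORG,togo([*BAR,230],down(16.1)),down(16.1))"
```

```text
[527.87194019 193.02312909] (array([ 0.4411, -0.6037,  0.0013]), array([  0. ,   0. , -91.9])) [1.88846743 2.51063641 0.        ]
```

```bash
python3 -m creep '[{"dx":0.0295,"dy":-0.0402,"wz":-6.1},{"dx":0.059,"dy":-0.0804,"wz":-12.2},{"dx":0.0885,"dy":-0.1206,"wz":-18.4},{"dx":0.118,"dy":-0.1608,"wz":-24.5},{"dx":0.147,"dy":-0.201,"wz":-30.6},{"dx":0.1765,"dy":-0.2412,"wz":-36.7},{"dx":0.206,"dy":-0.2814,"wz":-42.9},{"dx":0.2355,"dy":-0.3216,"wz":-49}]'
python3 -c "
from h import *
print(togo([*BAR,200],down(16.1)))"
```

```text
(array([ 0.4411, -0.6037,  0.0313]), array([  0. ,   0. , -91.9]))$[0]: bad value
```

```bash
python3 -m creep '[{"dx":0.0295,"dy":-0.0402,"dz":0,"wx":0,"wy":0,"wz":-6.1,"grip":1},{"dx":0.059,"dy":-0.0804,"dz":0,"wx":0,"wy":0,"wz":-12.2,"grip":1},{"dx":0.0885,"dy":-0.1206,"dz":0,"wx":0,"wy":0,"wz":-18.4,"grip":1},{"dx":0.118,"dy":-0.1608,"dz":0,"wx":0,"wy":0,"wz":-24.5,"grip":1},{"dx":0.147,"dy":-0.201,"dz":0,"wx":0,"wy":0,"wz":-30.6,"grip":1},{"dx":0.1765,"dy":-0.2412,"dz":0,"wx":0,"wy":0,"wz":-36.7,"grip":1},{"dx":0.206,"dy":-0.2814,"dz":0,"wx":0,"wy":0,"wz":-42.9,"grip":1},{"dx":0.2355,"dy":-0.3216,"dz":0,"wx":0,"wy":0,"wz":-49,"grip":1}]'
python3 -c "
from h import *
print(togo([*BAR,200],down(16.1)))"
```

```text
time_s: 2.0
eef_pos: [284.6, -161.9, 231.6]
orientation: [2.672, 1.65, 0.001]
ft_force: [1.6, -0.1, 0.5]
width: 85.4
(array([ 0.3463, -0.0283,  0.0315]), array([  0.07,   0.05, -42.71]))
```

```bash
python3 -m creep '[{"dx":0.048,"dy":-0.004,"dz":0.004,"wx":0,"wy":0,"wz":-6,"grip":0.6},{"dx":0.096,"dy":-0.008,"dz":0.008,"wx":0,"wy":0,"wz":-12,"grip":0.6},{"dx":0.144,"dy":-0.012,"dz":0.012,"wx":0,"wy":0,"wz":-18,"grip":0.6},{"dx":0.192,"dy":-0.016,"dz":0.016,"wx":0,"wy":0,"wz":-24,"grip":0.6},{"dx":0.24,"dy":-0.02,"dz":0.02,"wx":0,"wy":0,"wz":-30,"grip":0.6},{"dx":0.288,"dy":-0.024,"dz":0.026,"wx":0,"wy":0,"wz":-36,"grip":0.6},{"dx":0.336,"dy":-0.028,"dz":0.03,"wx":0,"wy":0,"wz":-42.7,"grip":0.6},{"dx":0.346,"dy":-0.028,"dz":0.032,"wx":0,"wy":0,"wz":-42.7,"grip":0.6}]'
python3 -c "
from h import *
print(togo([*BAR,106],down(16.1)))"
```

```text
time_s: 2.8
eef_pos: [415.5, 164.1, 199.2]
orientation: [1.879, 2.516, 0.003]
ft_force: [0.7, -1.1, -0.7]
width: 51.4
(array([-0.0033, -0.0022,  0.0932]), array([ 0.11, -0.01,  0.41]))
```

Descend around the bar and close.

```bash
python3 -m creep '[{"dx":-0.003,"dy":-0.002,"dz":0.03,"wx":0,"wy":0,"wz":0.4,"grip":0.6},{"dx":-0.003,"dy":-0.002,"dz":0.06,"wx":0,"wy":0,"wz":0.4,"grip":0.6},{"dx":-0.003,"dy":-0.002,"dz":0.08,"wx":0,"wy":0,"wz":0.4,"grip":0.6},{"dx":-0.003,"dy":-0.002,"dz":0.093,"wx":0,"wy":0,"wz":0.4,"grip":0.6},{"dx":-0.003,"dy":-0.002,"dz":0.093,"wx":0,"wy":0,"wz":0.4,"grip":0.4},{"dx":-0.003,"dy":-0.002,"dz":0.093,"wx":0,"wy":0,"wz":0.4,"grip":0.2},{"dx":-0.003,"dy":-0.002,"dz":0.093,"wx":0,"wy":0,"wz":0.4,"grip":0},{"dx":-0.003,"dy":-0.002,"dz":0.093,"wx":0,"wy":0,"wz":0.4,"grip":0}]'
python3 - <<'E'
from h import *
s=bot.read_state(); print(s["width"],s["ft_force"],s["eef_pos"]); p,d=cams.get_image("scene"); save("scene",p,"grip",(250,100,200,150),3)
# bar arc, tool axes: tool y = case +x, tool z = down.
b0=np.array([-118.,122.])
for lift,phi in [(.1,0),(.2,0),(.3,0),(.33,0),(.33,.05)]+[(.34,a) for a in np.arange(.1,1.3,.1)]:
    r=lambda v,a:np.array([v[0]*np.cos(a)+v[1]*np.sin(a),v[1]*np.cos(a)-v[0]*np.sin(a)])
    b=r(np.array([-48,38]),lift)+[-70,84]; b=r(b-[65,22],phi)+[65,22]; print(lift,round(phi,2),"dy,dz",((b-b0)*[1,-1]).round(1))
E
```

```text
time_s: 3.6
eef_pos: [414.4, 160.2, 106.8]
orientation: [1.888, 2.509, 0.002]
ft_force: [-2.1, -3.2, 0.0]
width: 9.9
9.940404258461848 [-2.1223606  -3.17657867  0.02874821] [414.40938046 160.21164992 106.8265756 ]
0.1 0 dy,dz [ 4.  -4.6]
0.2 0 dy,dz [ 8.5 -8.8]
0.3 0 dy,dz [ 13.4 -12.5]
0.33 0 dy,dz [ 14.9 -13.5]
0.33 0.05 dy,dz [ 20.8 -21.8]
0.34 0.1 dy,dz [ 27.6 -30. ]
0.34 0.2 dy,dz [ 41.4 -44.9]
0.34 0.3 dy,dz [ 56.5 -58.3]
0.34 0.4 dy,dz [ 73.  -70.1]
0.34 0.5 dy,dz [ 90.5 -80.2]
0.34 0.6 dy,dz [109.  -88.6]
0.34 0.7 dy,dz [128.2 -95. ]
0.34 0.8 dy,dz [147.9 -99.5]
0.34 0.9 dy,dz [ 168. -102.]
0.34 1.0 dy,dz [ 188.2 -102.5]
0.34 1.1 dy,dz [ 208.4 -101. ]
0.34 1.2 dy,dz [228.4 -97.4]
```

View pics/grip.png

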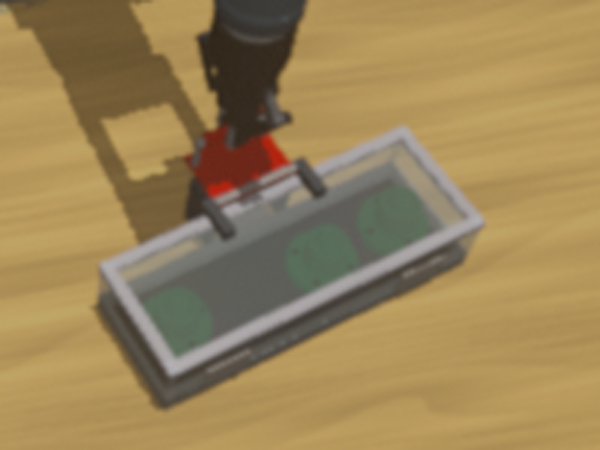

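The grip sits on the bar (around (250,135) in the crop), and all three collars can be seen through the hood. Next I lift along the arc.

```bash
python3 -m creep '[{"dx":0,"dy":0.004,"dz":-0.0046,"wx":0,"wy":0,"wz":0,"grip":0},{"dx":0,"dy":0.0085,"dz":-0.009,"wx":0,"wy":0,"wz":0,"grip":0},{"dx":0,"dy":0.0135,"dz":-0.0126,"wx":0,"wy":0,"wz":0,"grip":0},{"dx":0,"dy":0.015,"dz":-0.0137,"wx":0,"wy":0,"wz":0,"grip":0},{"dx":0,"dy":0.021,"dz":-0.022,"wx":0,"wy":0,"wz":0,"grip":0},{"dx":0,"dy":0.0275,"dz":-0.03,"wx":0,"wy":0,"wz":0,"grip":0},{"dx":0,"dy":0.0345,"dz":-0.0375,"wx":0,"wy":0,"wz":0,"grip":0},{"dx":0,"dy":0.0415,"dz":-0.045,"wx":0,"wy":0,"wz":0,"grip":0}]'
python3 - <<'E'
from h import *
s=bot.read_state(); print(s["width"],s["ft_force"],s["eef_pos"]); p,d=cams.get_image("scene"); save("scene",p,"lift1",(250,100,200,150),3)
E
```

```text
time_s: 4.45
eef_pos: [454.6, 171.8, 152.5]
orientation: [1.887, 2.51, 0.001]
ft_force: [0.4, -1.3, -6.8]
width: 9.7
9.732004198648461 [ 0.40099714 -1.33895524 -6.8245281 ] [454.6376957  171.82875908 152.45852872]
```

View pics/lift1.png

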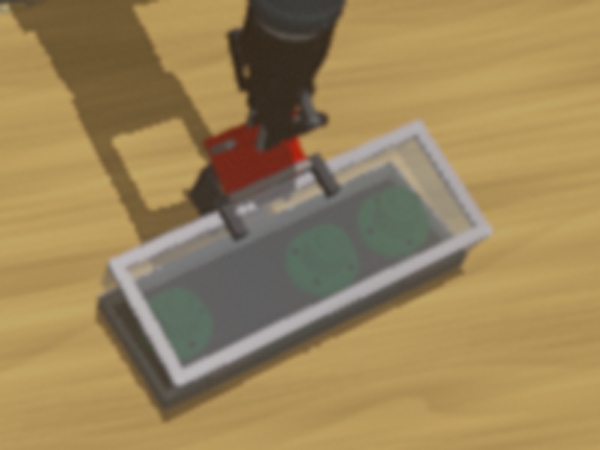

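The hood is off its keeper and rising. I'll continue the arc to about 1.0 rad.

```bash
python3 -m creep '[{"dx":0,"dy":0.015,"dz":-0.0134,"wx":0,"wy":0,"wz":0,"grip":0},{"dx":0,"dy":0.0316,"dz":-0.0252,"wx":0,"wy":0,"wz":0,"grip":0},{"dx":0,"dy":0.049,"dz":-0.0353,"wx":0,"wy":0,"wz":0,"grip":0},{"dx":0,"dy":0.0676,"dz":-0.0437,"wx":0,"wy":0,"wz":0,"grip":0},{"dx":0,"dy":0.0868,"dz":-0.05,"wx":0,"wy":0,"wz":0,"grip":0},{"dx":0,"dy":0.1065,"dz":-0.0546,"wx":0,"wy":0,"wz":0,"grip":0},{"dx":0,"dy":0.1266,"dz":-0.057,"wx":0,"wy":0,"wz":0,"grip":0},{"dx":0,"dy":0.1466,"dz":-0.0576,"wx":0,"wy":0,"wz":0,"grip":0}]'
python3 - <<'E'
from h import *
s=bot.read_state(); print(s["width"],s["ft_force"],s["eef_pos"]); p,d=cams.get_image("scene"); save("scene",p,"lift2",(230,60,230,190),3)
E
```

```text
time_s: 5.3
eef_pos: [596.9, 212.8, 212.3]
orientation: [1.887, 2.509, 0.002]
ft_force: [-2.4, -1.9, -4.1]
width: 9.6
9.632815514278452 [-2.42381725 -1.8535995  -4.06579057] [596.86312346 212.79616246 212.29042654]
```

View pics/lift2.png

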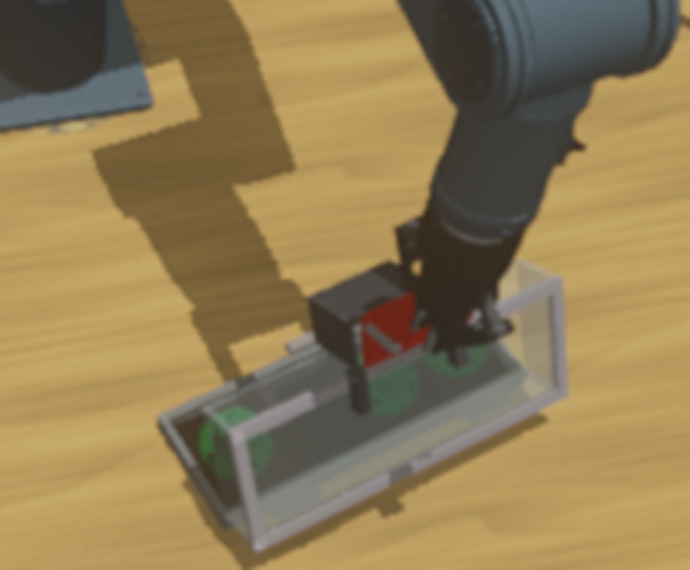

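The hood stands at about 1.0 rad, with the bar held. I'll let the paddle down, release, go up, and come round to push the housing.

```bash
python3 -m creep '[{"dx":0,"dy":-0.01,"dz":-0.003,"wx":0,"wy":0,"wz":0,"grip":0},{"dx":0,"dy":-0.019,"dz":-0.005,"wx":0,"wy":0,"wz":0,"grip":0},{"dx":0,"dy":-0.019,"dz":-0.005,"wx":0,"wy":0,"wz":0,"grip":0.3},{"dx":0,"dy":-0.019,"dz":-0.005,"wx":0,"wy":0,"wz":0,"grip":0.3},{"dx":0,"dy":-0.019,"dz":-0.03,"wx":0,"wy":0,"wz":0,"grip":0.3},{"dx":0,"dy":-0.019,"dz":-0.06,"wx":0,"wy":0,"wz":0,"grip":0.3},{"dx":0,"dy":-0.019,"dz":-0.1,"wx":0,"wy":0,"wz":0,"grip":0.3},{"dx":0,"dy":-0.06,"dz":-0.1,"wx":0,"wy":0,"wz":0,"grip":0}]'
python3 -c "
from h import *
print(bot.read_state()['ft_force'],togo(case(-140,0,320),down(16.1)),togo(case(-140,0,150)))"
```

```text
time_s: 6.15
eef_pos: [548.4, 198.0, 320.7]
orientation: [1.879, 2.496, 0.03]
ft_force: [0.9, 0.6, 0.1]
width: 12.3
[0.91172767 0.63182721 0.05915708] (array([ 0.0009, -0.1611, -0.0035]), array([ 1.46,  0.13, -0.03])) (array([ 0.0012, -0.1654,  0.1665]), None)
```

```bash
python3 -m creep '[{"dx":0.001,"dy":-0.05,"dz":0,"wx":1.4,"wy":0,"wz":0,"grip":0},{"dx":0.001,"dy":-0.1,"dz":-0.002,"wx":1.4,"wy":0,"wz":0,"grip":0},{"dx":0.001,"dy":-0.15,"dz":-0.003,"wx":1.4,"wy":0,"wz":0,"grip":0},{"dx":0.001,"dy":-0.163,"dz":0.04,"wx":1.4,"wy":0,"wz":0,"grip":0},{"dx":0.001,"dy":-0.164,"dz":0.08,"wx":1.4,"wy":0,"wz":0,"grip":0},{"dx":0.001,"dy":-0.165,"dz":0.12,"wx":1.4,"wy":0,"wz":0,"grip":0},{"dx":0.001,"dy":-0.165,"dz":0.15,"wx":1.4,"wy":0,"wz":0,"grip":0},{"dx":0.001,"dy":-0.165,"dz":0.167,"wx":1.4,"wy":0,"wz":0,"grip":0}]'
python3 -c "
from h import *
print(bot.read_state()['ft_force'],togo(case(66,0,155),down(16.1)))"
```

```text
time_s: 6.95
eef_pos: [393.5, 154.2, 149.2]
orientation: [1.887, 2.507, 0.001]
ft_force: [-0.7, 0.4, -0.2]
width: -0.0
[-0.65173651  0.4305003  -0.18761493] (array([ 1.000e-04,  2.059e-01, -5.200e-03]), array([ 0.16,  0.12, -0.04]))
```

```bash
python3 -m creep '[{"dx":0,"dy":0.025,"dz":0,"wx":0,"wy":0,"wz":0,"grip":0},{"dx":0,"dy":0.05,"dz":0,"wx":0,"wy":0,"wz":0,"grip":0},{"dx":0,"dy":0.076,"dz":0,"wx":0,"wy":0,"wz":0,"grip":0},{"dx":0,"dy":0.102,"dz":0,"wx":0,"wy":0,"wz":0,"grip":0},{"dx":0,"dy":0.128,"dz":0,"wx":0,"wy":0,"wz":0,"grip":0},{"dx":0,"dy":0.154,"dz":-0.003,"wx":0,"wy":0,"wz":0,"grip":0},{"dx":0,"dy":0.18,"dz":-0.005,"wx":0,"wy":0,"wz":0,"grip":0},{"dx":0,"dy":0.206,"dz":-0.005,"wx":0,"wy":0,"wz":0,"grip":0}]'
python3 - <<'E'
from h import *
s=bot.read_state(); print(s["width"],s["ft_force"],s["eef_pos"])
for n in ("scene","top"):
    p,d=cams.get_image(n); P=cloud(n,d)
    if n=="scene": save(n,p,"open",(230,60,230,190),3)
    h=cv2.cvtColor(p,cv2.COLOR_RGB2HSV).astype(int); g=(h[...,0]>40)&(h[...,0]<85)&(h[...,1]>70)&(P[...,1]>0)&(P[...,1]<380)
    c,l,st,ce=cv2.connectedComponentsWithStats(g.astype(np.uint8))
    for i in range(1,c):
        if st[i,4]>60: x=P[l==i]; print(n,st[i],x.mean(0).round(),x.max(0).round(),x.min(0).round())
    q=P[(P[...,2]>90)&(P[...,0]>580)&(P[...,1]>0)&(P[...,1]<400)&(d>0)]; print("hood",np.percentile(q,[2,50,98],0).round())
E
```

```text
time_s: 7.75
eef_pos: [594.0, 212.1, 159.4]
orientation: [1.884, 2.504, 0.01]
ft_force: [-1.1, -0.5, -0.2]
width: 0.0
0.04506364775569177 [-1.08553063 -0.53407285 -0.20216353] [593.98896068 212.14925797 159.36144648]
scene [345 174  21  24 305] [522. 223.  39.] [597. 268. 179.] [469. 199.   7.]
scene [296 195  25  25 409] [565.  71.  35.] [596. 107.  72.] [511.  38.   5.]
hood [[584.  65. 129.]
 [627. 200. 334.]
 [718. 370. 558.]]
top [200 160  27  26 531] [557.  73.  35.] [596. 113.  70.] [524.  38.   6.]
top [146 176  24  26 512] [515. 222.  60.] [554. 261. 521.] [465. 130.   8.]
top [112 189  10  20 144] [489. 337.  39.] [519. 359.  67.] [465. 319.   7.]
hood [[581.  68. 127.]
 [619. 187. 509.]
 [731. 359. 563.]]
```

View pics/open.png

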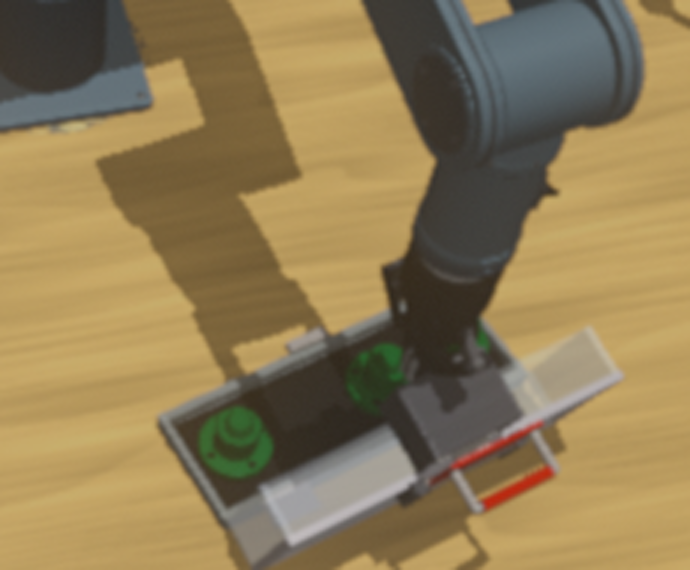

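The hood is well back and three collars are upright: pixels (235,440), (378,375) and (480,340) in the crop. I'll back off and measure them.

```bash
python3 -m creep '[{"dx":0,"dy":-0.04,"dz":0,"wx":0,"wy":0,"wz":0,"grip":0.7},{"dx":-0.01,"dy":-0.085,"dz":-0.01,"wx":0,"wy":0,"wz":0,"grip":0.7},{"dx":-0.03,"dy":-0.125,"dz":-0.03,"wx":0,"wy":0,"wz":0,"grip":0.7},{"dx":-0.07,"dy":-0.145,"dz":-0.05,"wx":0,"wy":0,"wz":0,"grip":0.7},{"dx":-0.11,"dy":-0.165,"dz":-0.06,"wx":0,"wy":0,"wz":0,"grip":0.7},{"dx":-0.15,"dy":-0.185,"dz":-0.07,"wx":0,"wy":0,"wz":0,"grip":0.7},{"dx":-0.19,"dy":-0.2,"dz":-0.07,"wx":0,"wy":0,"wz":0,"grip":0.7},{"dx":-0.2,"dy":-0.2,"dz":-0.07,"wx":0,"wy":0,"wz":0,"grip":0.7}]'
cat >> h.py <<'E'
def blobs(tag,zlo,zhi,hue=(40,85),box=(430,640,0,400)):
    out=[]
    for n in ("scene","top"):
        p,d=cams.get_image(n); P=cloud(n,d); h=cv2.cvtColor(p,cv2.COLOR_RGB2HSV).astype(int)
        g=(h[...,0]>=hue[0])&(h[...,0]<=hue[1])&(h[...,1]>70)&(P[...,0]>box[0])&(P[...,0]<box[1])&(P[...,1]>box[2])&(P[...,1]<box[3])
        c,l,st,ce=cv2.connectedComponentsWithStats(g.astype(np.uint8))
        for i in range(1,c):
            x=P[(l==i)]; t=x[(x[:,2]>zlo)&(x[:,2]<zhi)]
            if st[i,4]>60 and len(t)>5: print(tag,n,st[i,4],len(t),"top mid",((t.max(0)+t.min(0))/2).round(1),"mean",t.mean(0).round(1),"span",np.ptp(t,0).round(),"case",np.round([(t.mean(0)[:2]-ORG)@EX,(t.mean(0)[:2]-ORG)@EY],1))
E
python3 - <<'E'
from h import *
print(bot.read_state()["eef_pos"])
blobs("boss",59,70); blobs("bush",40,52,(5,22),(420,520,-440,-320))
E
```

```text
time_s: 8.65
eef_pos: [456.8, -38.8, 227.6]
orientation: [1.887, 2.497, 0.01]
ft_force: [-1.1, 0.6, -0.5]
width: 59.9
[456.84772141 -38.80819241 227.61785484]
boss scene 355 51 top mid [492.3 317.   64.8] mean [493.3 317.3  63.5] span [24. 25.  9.] case [  1.3 129. ]
boss scene 422 56 top mid [522.  233.8  64.1] mean [522.  233.7  63.3] span [25. 27. 10.] case [ 5.6 40.7]
boss scene 414 57 top mid [561.6  74.1  64.3] mean [562.6  73.2  63.5] span [25. 33. 11.] case [ 1.000e-01 -1.248e+02]
boss top 284 52 top mid [560.3  74.7  64.3] mean [559.5  75.3  64.2] span [25. 19. 10.] case [  -2.2 -121.9]
boss top 547 78 top mid [517.7 234.8  64.6] mean [517.2 233.3  63.8] span [24. 30. 11.] case [ 0.9 41.7]
boss top 551 73 top mid [491.1 315.4  64.4] mean [489.5 317.   63.8] span [27. 29. 11.] case [ -2.5 129.7]
bush scene 1240 150 top mid [ 474.3 -379.2   45. ] mean [ 474.9 -379.    44.4] span [43. 42. 10.] case [-209.5 -534.9]
bush top 1421 129 top mid [ 471.9 -380.    45.9] mean [ 471.5 -379.9   45.3] span [38. 40. 10.] case [-213.  -534.8]
```

```bash
python3 -c "
from h import *
print(togo([561,74,130],down(16.1)), togo([561,74,22]))"
```

```text
(array([0.0759, 0.1285, 0.0975]), array([ 0.62,  0.13, -0.05])) (array([0.0761, 0.1274, 0.2055]), None)
```

```bash
python3 -m creep '[{"dx":0.025,"dy":0.042,"dz":0.01,"wx":0.6,"wy":0.1,"wz":0,"grip":0.7},{"dx":0.05,"dy":0.085,"dz":0.03,"wx":0.6,"wy":0.1,"wz":0,"grip":0.7},{"dx":0.076,"dy":0.128,"dz":0.06,"wx":0.6,"wy":0.1,"wz":0,"grip":0.7},{"dx":0.076,"dy":0.128,"dz":0.1,"wx":0.6,"wy":0.1,"wz":0,"grip":0.7},{"dx":0.076,"dy":0.128,"dz":0.13,"wx":0.6,"wy":0.1,"wz":0,"grip":0.7},{"dx":0.076,"dy":0.128,"dz":0.16,"wx":0.6,"wy":0.1,"wz":0,"grip":0.7},{"dx":0.076,"dy":0.1275,"dz":0.19,"wx":0.6,"wy":0.1,"wz":0,"grip":0.7},{"dx":0.076,"dy":0.1275,"dz":0.2055,"wx":0.6,"wy":0.1,"wz":0,"grip":0.7}]'
python3 -c "
from h import *
print(togo([561,74,22],down(16.1)))"
```

```text
time_s: 9.65
eef_pos: [558.7, 76.5, 19.1]
orientation: [-1.884, -2.509, 0.004]
ft_force: [-0.7, -0.4, 0.4]
width: 59.9
(array([-0.003 ,  0.0015, -0.0029]), array([-0.23, -0.09,  0.1 ]))
```

```bash
python3 -m creep '[{"dx":-0.003,"dy":0.0015,"dz":-0.003,"wx":0,"wy":0,"wz":0,"grip":0.6},{"dx":-0.003,"dy":0.0015,"dz":-0.003,"wx":0,"wy":0,"wz":0,"grip":0.3},{"dx":-0.003,"dy":0.0015,"dz":-0.003,"wx":0,"wy":0,"wz":0,"grip":0.2},{"dx":-0.003,"dy":0.0015,"dz":-0.003,"wx":0,"wy":0,"wz":0,"grip":0},{"dx":-0.003,"dy":0.0015,"dz":-0.003,"wx":0,"wy":0,"wz":0,"grip":0},{"dx":-0.003,"dy":0.0015,"dz":-0.02,"wx":0,"wy":0,"wz":0,"grip":0},{"dx":-0.003,"dy":0.0015,"dz":-0.06,"wx":0,"wy":0,"wz":0,"grip":0},{"dx":-0.003,"dy":0.0015,"dz":-0.1,"wx":0,"wy":0,"wz":0,"grip":0}]'
python3 -c "
from h import *
s=bot.read_state();print(s['width'],s['ft_force'],togo([*SEAT,110],down(16.1)))"
```

```text
time_s: 10.45
eef_pos: [560.3, 74.0, 119.2]
orientation: [-1.883, -2.507, 0.006]
ft_force: [1.2, 1.9, -2.1]
width: 40.8
40.75751412701883 [ 1.16614835  1.85344132 -2.05218655] (array([-0.2618, -0.1642,  0.0096]), array([-0.39, -0.15,  0.09]))
```

```bash
python3 -m creep '[{"dx":-0.037,"dy":-0.0235,"dz":0,"wx":-0.3,"wy":-0.1,"wz":0.1,"grip":0},{"dx":-0.075,"dy":-0.047,"dz":0,"wx":-0.3,"wy":-0.1,"wz":0.1,"grip":0},{"dx":-0.112,"dy":-0.0705,"dz":0,"wx":-0.3,"wy":-0.1,"wz":0.1,"grip":0},{"dx":-0.15,"dy":-0.094,"dz":0,"wx":-0.3,"wy":-0.1,"wz":0.1,"grip":0},{"dx":-0.187,"dy":-0.1175,"dz":0,"wx":-0.3,"wy":-0.1,"wz":0.1,"grip":0},{"dx":-0.225,"dy":-0.141,"dz":0.003,"wx":-0.3,"wy":-0.1,"wz":0.1,"grip":0},{"dx":-0.262,"dy":-0.1642,"dz":0.01,"wx":-0.3,"wy":-0.1,"wz":0.1,"grip":0},{"dx":-0.262,"dy":-0.1642,"dz":0.01,"wx":-0.3,"wy":-0.1,"wz":0.1,"grip":0}]'
python3 - <<'E'
from h import *
s=bot.read_state();print(s['width'],s['ft_force'],togo([*SEAT,32],down(16.1)))
p,d=cams.get_image("scene"); save("scene",p,"held",(130,110,160,140),4)
blobs("held",60,180,(40,85),(380,560,-300,-140))
E
```

```text
time_s: 11.25
eef_pos: [474.0, -228.5, 109.1]
orientation: [-1.895, -2.505, 0.004]
ft_force: [0.7, -0.2, -2.6]
width: 40.6
40.64961724490047 [ 0.65354923 -0.16078878 -2.61510784] (array([0.0047, 0.0031, 0.0771]), array([-0.15,  0.05, -0.32]))
```

View pics/held.png

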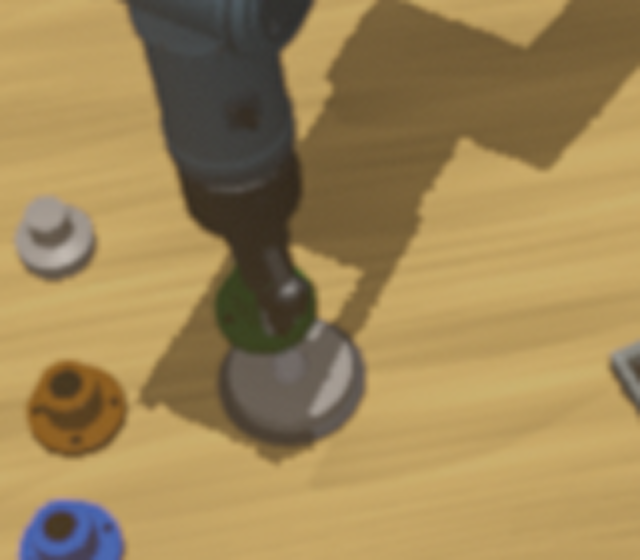

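The collar is held upright near the spigot (collar around (265,310), spigot (290,365) in the crop). Lowering.

```bash
python3 -m creep '[{"dx":0.0047,"dy":0.0031,"dz":0.015,"wx":-0.1,"wy":0,"wz":-0.3,"grip":0},{"dx":0.0047,"dy":0.0031,"dz":0.035,"wx":-0.1,"wy":0,"wz":-0.3,"grip":0},{"dx":0.0047,"dy":0.0031,"dz":0.05,"wx":-0.1,"wy":0,"wz":-0.3,"grip":0},{"dx":0.0047,"dy":0.0031,"dz":0.06,"wx":-0.1,"wy":0,"wz":-0.3,"grip":0},{"dx":0.0047,"dy":0.0031,"dz":0.067,"wx":-0.1,"wy":0,"wz":-0.3,"grip":0},{"dx":0.0047,"dy":0.0031,"dz":0.072,"wx":-0.1,"wy":0,"wz":-0.3,"grip":0},{"dx":0.0047,"dy":0.0031,"dz":0.076,"wx":-0.1,"wy":0,"wz":-0.3,"grip":0},{"dx":0.0047,"dy":0.0031,"dz":0.077,"wx":-0.1,"wy":0,"wz":-0.3,"grip":0}]'
python3 - <<'E'
from h import *
s=bot.read_state();print(s['width'],s['ft_force'],togo([*SEAT,32],down(16.1)))
E
```

```text
time_s: 12.2
eef_pos: [476.5, -219.4, 33.1]
orientation: [1.882, 2.515, -0.003]
ft_force: [-3.8, -7.3, -1.1]
width: 40.5
40.528210502350916 [-3.82920909 -7.26288832 -1.09706322] (array([-0.0033, -0.0021,  0.0011]), array([-0.07,  0.07,  0.29]))
```

```bash
python3 -m creep '[{"dx":-0.003,"dy":-0.002,"dz":0.001,"wx":0,"wy":0,"wz":0,"grip":0},{"dx":-0.003,"dy":-0.002,"dz":0.002,"wx":0,"wy":0,"wz":0,"grip":0},{"dx":-0.003,"dy":-0.002,"dz":0.002,"wx":0,"wy":0,"wz":0,"grip":0},{"dx":-0.003,"dy":-0.002,"dz":0.001,"wx":0,"wy":0,"wz":0,"grip":0.7},{"dx":-0.003,"dy":-0.002,"dz":0.001,"wx":0,"wy":0,"wz":0,"grip":0.7},{"dx":-0.003,"dy":-0.002,"dz":0,"wx":0,"wy":0,"wz":0,"grip":0.7},{"dx":-0.003,"dy":-0.002,"dz":-0.05,"wx":0,"wy":0,"wz":0,"grip":0.7},{"dx":-0.003,"dy":-0.002,"dz":-0.1,"wx":0,"wy":0,"wz":0,"grip":0.7}]'
python3 -m creep '[{"dx":0.045,"dy":0.01,"dz":-0.02,"wx":0,"wy":0,"wz":0,"grip":0.7},{"dx":0.09,"dy":0.03,"dz":-0.03,"wx":0,"wy":0,"wz":0,"grip":0.7},{"dx":0.135,"dy":0.05,"dz":-0.03,"wx":0,"wy":0,"wz":0,"grip":0.7},{"dx":0.18,"dy":0.07,"dz":-0.03,"wx":0,"wy":0,"wz":0,"grip":0.7},{"dx":0.225,"dy":0.09,"dz":-0.03,"wx":0,"wy":0,"wz":0,"grip":0.7},{"dx":0.27,"dy":0.11,"dz":-0.03,"wx":0,"wy":0,"wz":0,"grip":0.7},{"dx":0.31,"dy":0.12,"dz":-0.03,"wx":0,"wy":0,"wz":0,"grip":0.7},{"dx":0.31,"dy":0.12,"dz":-0.03,"wx":0,"wy":0,"wz":0,"grip":0.7}]'
python3 - <<'E'
from h import *
s=bot.read_state();print(s['width'],s['ft_force'],togo([519.5,234,110],down(16.1)))
blobs("placed",69,80,(40,85),(380,560,-300,-140))
E
```

```text
time_s: 13.0
eef_pos: [474.5, -221.8, 132.7]
orientation: [-1.88, -2.512, 0.002]
ft_force: [1.8, -1.2, 0.2]
width: 59.6
time_s: 13.8
eef_pos: [501.5, 114.4, 163.1]
orientation: [-1.872, -2.516, -0.0]
ft_force: [0.1, -0.4, -0.2]
width: 59.9
59.89798014509512 [ 0.06977054 -0.37014226 -0.20748283] (array([0.1091, 0.0518, 0.0534]), array([-0.2 , -0.27,  0.61]))
placed scene 309 54 top mid [ 483.7 -225.4   73.4] mean [ 480.1 -224.9   72.6] span [30. 26.  9.] case [-161.8 -388.3]
placed top 503 77 top mid [ 478.  -224.4   73.3] mean [ 476.3 -225.1   73.7] span [29. 25.  9.] case [-165.5 -387.4]
```

The first collar is seated (boss top measured at ≈74 mm; 75 expected). On to collar 2.

```bash
python3 -m creep '[{"dx":0.04,"dy":0.019,"dz":0.02,"wx":0,"wy":-0.2,"wz":0.4,"grip":0.7},{"dx":0.08,"dy":0.038,"dz":0.04,"wx":0,"wy":-0.2,"wz":0.4,"grip":0.7},{"dx":0.109,"dy":0.052,"dz":0.06,"wx":0,"wy":-0.2,"wz":0.4,"grip":0.7},{"dx":0.109,"dy":0.052,"dz":0.09,"wx":0,"wy":-0.2,"wz":0.4,"grip":0.7},{"dx":0.109,"dy":0.052,"dz":0.115,"wx":0,"wy":-0.2,"wz":0.4,"grip":0.7},{"dx":0.109,"dy":0.052,"dz":0.133,"wx":0,"wy":-0.2,"wz":0.4,"grip":0.7},{"dx":0.109,"dy":0.052,"dz":0.14,"wx":0,"wy":-0.2,"wz":0.4,"grip":0.7},{"dx":0.109,"dy":0.052,"dz":0.14,"wx":0,"wy":-0.2,"wz":0.4,"grip":0.7}]'
python3 -c "
from h import *
print(togo([519.5,234,22],down(16.1)))"
```

```text
time_s: 14.7
eef_pos: [520.0, 228.5, 22.2]
orientation: [-1.888, -2.508, 0.009]
ft_force: [-0.6, -0.8, 0.3]
width: 59.9
(array([0.0054, 0.0011, 0.0002]), array([-0.35,  0.06, -0.04]))
```

```bash
python3 -m creep '[{"dx":0.005,"dy":0.001,"dz":0,"wx":0,"wy":0,"wz":0,"grip":0.7},{"dx":0.005,"dy":0.001,"dz":0,"wx":0,"wy":0,"wz":0,"grip":0.3},{"dx":0.005,"dy":0.001,"dz":0,"wx":0,"wy":0,"wz":0,"grip":0.1},{"dx":0.005,"dy":0.001,"dz":0,"wx":0,"wy":0,"wz":0,"grip":0},{"dx":0.005,"dy":0.001,"dz":0,"wx":0,"wy":0,"wz":0,"grip":0},{"dx":0.005,"dy":0.001,"dz":-0.025,"wx":0,"wy":0,"wz":0,"grip":0},{"dx":0.005,"dy":0.001,"dz":-0.07,"wx":0,"wy":0,"wz":0,"grip":0},{"dx":0.005,"dy":0.001,"dz":-0.115,"wx":0,"wy":0,"wz":0,"grip":0}]'
python3 -m creep '[{"dx":-0.038,"dy":-0.01,"dz":-0.01,"wx":0,"wy":0,"wz":0,"grip":0},{"dx":-0.076,"dy":-0.025,"dz":-0.02,"wx":0,"wy":0,"wz":0,"grip":0},{"dx":-0.114,"dy":-0.04,"dz":-0.02,"wx":0,"wy":0,"wz":0,"grip":0},{"dx":-0.154,"dy":-0.055,"dz":-0.02,"wx":0,"wy":0,"wz":0,"grip":0},{"dx":-0.194,"dy":-0.07,"dz":-0.02,"wx":0,"wy":0,"wz":0,"grip":0},{"dx":-0.234,"dy":-0.09,"dz":-0.02,"wx":0,"wy":0,"wz":0,"grip":0},{"dx":-0.274,"dy":-0.11,"dz":-0.02,"wx":0,"wy":0,"wz":0,"grip":0},{"dx":-0.274,"dy":-0.11,"dz":-0.02,"wx":0,"wy":0,"wz":0,"grip":0}]'
python3 -c "
from h import *
s=bot.read_state();print(s['width'],s['ft_force'],togo([477.2,-224.3,150],down(16.1)))"
```

```text
time_s: 15.5
eef_pos: [519.1, 233.7, 137.6]
orientation: [-1.886, -2.506, 0.012]
ft_force: [0.8, 0.3, -1.5]
width: 40.7
time_s: 16.3
eef_pos: [488.7, -64.9, 159.0]
orientation: [-1.894, -2.503, 0.015]
ft_force: [0.1, 1.1, -1.3]
width: 40.0
40.02731846541364 [ 0.112042    1.0508292  -1.32195791] (array([-0.1503, -0.0543,  0.01  ]), array([-0.54,  0.19, -0.33]))
```

```bash
python3 -m creep '[{"dx":-0.038,"dy":-0.0136,"dz":0.003,"wx":-0.5,"wy":0.2,"wz":-0.3,"grip":0},{"dx":-0.075,"dy":-0.027,"dz":0.005,"wx":-0.5,"wy":0.2,"wz":-0.3,"grip":0},{"dx":-0.112,"dy":-0.0405,"dz":0.008,"wx":-0.5,"wy":0.2,"wz":-0.3,"grip":0},{"dx":-0.15,"dy":-0.054,"dz":0.01,"wx":-0.5,"wy":0.2,"wz":-0.3,"grip":0},{"dx":-0.15,"dy":-0.054,"dz":0.025,"wx":-0.5,"wy":0.2,"wz":-0.3,"grip":0},{"dx":-0.15,"dy":-0.054,"dz":0.04,"wx":-0.5,"wy":0.2,"wz":-0.3,"grip":0},{"dx":-0.15,"dy":-0.054,"dz":0.05,"wx":-0.5,"wy":0.2,"wz":-0.3,"grip":0},{"dx":-0.15,"dy":-0.054,"dz":0.05,"wx":-0.5,"wy":0.2,"wz":-0.3,"grip":0}]'
python3 -c "
from h import *
s=bot.read_state();print(s['width'],s['ft_force'],togo([477.2,-224.3,77],down(16.1)))"
```

```text
time_s: 17.1
eef_pos: [476.1, -222.9, 108.5]
orientation: [-1.886, -2.507, 0.0]
ft_force: [-0.8, 0.6, -2.4]
width: 40.6
40.57606433435458 [-0.84188929  0.60721082 -2.3833876 ] (array([-0.0017,  0.0007,  0.0315]), array([-0.15, -0.18, -0.01]))
```

```bash
python3 -m creep '[{"dx":-0.0015,"dy":0.0005,"dz":0.008,"wx":-0.1,"wy":-0.1,"wz":0,"grip":0},{"dx":-0.0015,"dy":0.0005,"dz":0.014,"wx":-0.1,"wy":-0.1,"wz":0,"grip":0},{"dx":-0.0015,"dy":0.0005,"dz":0.019,"wx":-0.1,"wy":-0.1,"wz":0,"grip":0},{"dx":-0.0015,"dy":0.0005,"dz":0.024,"wx":-0.1,"wy":-0.1,"wz":0,"grip":0},{"dx":-0.0015,"dy":0.0005,"dz":0.028,"wx":-0.1,"wy":-0.1,"wz":0,"grip":0},{"dx":-0.0015,"dy":0.0005,"dz":0.031,"wx":-0.1,"wy":-0.1,"wz":0,"grip":0},{"dx":-0.0015,"dy":0.0005,"dz":0.032,"wx":-0.1,"wy":-0.1,"wz":0,"grip":0},{"dx":-0.0015,"dy":0.0005,"dz":0.032,"wx":-0.1,"wy":-0.1,"wz":0,"grip":0}]'
python3 -c "
from h import *
s=bot.read_state();print(s['width'],s['ft_force'],togo([477.2,-224.3,77],down(16.1)))"
```

```text
time_s: 17.9
eef_pos: [477.1, -224.4, 78.6]
orientation: [-1.888, -2.51, 0.001]
ft_force: [-4.7, 3.1, 14.3]
width: 40.6
40.552733375751735 [-4.7049097   3.06581587 14.32118727] (array([0.    , 0.0001, 0.0016]), array([-0.03, -0.01,  0.01]))
```

Contact is at the expected height, so I release it and go for collar 3.

```bash
python3 -m creep '[{"dx":0,"dy":0,"dz":0,"wx":0,"wy":0,"wz":0,"grip":0.7},{"dx":0,"dy":0,"dz":0,"wx":0,"wy":0,"wz":0,"grip":0.7},{"dx":0,"dy":0,"dz":0,"wx":0,"wy":0,"wz":0,"grip":0.7},{"dx":0,"dy":0,"dz":-0.03,"wx":0,"wy":0,"wz":0,"grip":0.7},{"dx":0,"dy":0,"dz":-0.07,"wx":0,"wy":0,"wz":0,"grip":0.7},{"dx":0.03,"dy":0.01,"dz":-0.1,"wx":0,"wy":0,"wz":0,"grip":0.7},{"dx":0.07,"dy":0.02,"dz":-0.11,"wx":0,"wy":0,"wz":0,"grip":0.7},{"dx":0.11,"dy":0.04,"dz":-0.11,"wx":0,"wy":0,"wz":0,"grip":0.7}]'
python3 -m creep '[{"dx":0.045,"dy":0.012,"dz":0,"wx":0,"wy":0,"wz":0,"grip":0.7},{"dx":0.09,"dy":0.024,"dz":0,"wx":0,"wy":0,"wz":0,"grip":0.7},{"dx":0.135,"dy":0.036,"dz":0,"wx":0,"wy":0,"wz":0,"grip":0.7},{"dx":0.18,"dy":0.048,"dz":0,"wx":0,"wy":0,"wz":0,"grip":0.7},{"dx":0.225,"dy":0.06,"dz":0,"wx":0,"wy":0,"wz":0,"grip":0.7},{"dx":0.27,"dy":0.072,"dz":0,"wx":0,"wy":0,"wz":0,"grip":0.7},{"dx":0.31,"dy":0.084,"dz":0,"wx":0,"wy":0,"wz":0,"grip":0.7},{"dx":0.31,"dy":0.084,"dz":0,"wx":0,"wy":0,"wz":0,"grip":0.7}]'
python3 - <<'E'
from h import *
s=bot.read_state();print(s['width'],s['ft_force'],togo([491.5,316.5,22],down(16.1)))
blobs("placed",114,125,(40,85),(380,560,-300,-140))
blobs("tray",59,70)
E
```

```text
time_s: 18.7
eef_pos: [485.7, -107.5, 190.6]
orientation: [1.889, 2.506, 0.001]
ft_force: [1.2, 0.6, -0.7]
width: 59.4
time_s: 19.5
eef_pos: [480.4, 218.3, 189.7]
orientation: [1.883, 2.512, 0.003]
ft_force: [-0.4, -0.0, 0.7]
width: 60.0
60.032937661762055 [-0.38083228 -0.01172607  0.72620745] (array([0.0913, 0.0377, 0.1678]), array([0.16, 0.04, 0.18]))
placed scene 320 57 top mid [ 479.2 -223.   118.3] mean [ 480.1 -221.2  118.4] span [26. 25.  7.] case [-160.8 -384.7]
placed top 577 83 top mid [ 480.  -220.3  119.3] mean [ 476.4 -222.8  118.7] span [31. 29. 10.] case [-164.8 -385.3]
tray scene 377 53 top mid [493.9 321.1  63.7] mean [492.7 318.4  62.5] span [30. 27.  9.] case [  0.9 130.2]
```

```bash
python3 -m creep '[{"dx":0.045,"dy":0.019,"dz":0.02,"wx":0.1,"wy":0,"wz":0.1,"grip":0.7},{"dx":0.091,"dy":0.0377,"dz":0.04,"wx":0.1,"wy":0,"wz":0.1,"grip":0.7},{"dx":0.0915,"dy":0.0377,"dz":0.075,"wx":0.1,"wy":0,"wz":0.1,"grip":0.7},{"dx":0.0915,"dy":0.0377,"dz":0.11,"wx":0.1,"wy":0,"wz":0.1,"grip":0.7},{"dx":0.0915,"dy":0.0377,"dz":0.14,"wx":0.1,"wy":0,"wz":0.1,"grip":0.7},{"dx":0.0915,"dy":0.0377,"dz":0.16,"wx":0.1,"wy":0,"wz":0.1,"grip":0.7},{"dx":0.0915,"dy":0.0377,"dz":0.167,"wx":0.1,"wy":0,"wz":0.1,"grip":0.7},{"dx":0.0915,"dy":0.0377,"dz":0.167,"wx":0.1,"wy":0,"wz":0.1,"grip":0.7}]'
python3 -c "
from h import *
print(togo([491.5,317,22],down(16.1)))"
```

```text
time_s: 20.5
eef_pos: [492.5, 309.3, 21.7]
orientation: [1.895, 2.504, -0.006]
ft_force: [0.7, 0.8, 0.2]
width: 60.3
(array([ 0.0077,  0.0012, -0.0003]), array([-0.13,  0.19, -0.35]))
```

```bash
python3 -m creep '[{"dx":0.0075,"dy":0.001,"dz":0,"wx":-0.1,"wy":0.1,"wz":-0.3,"grip":0.7},{"dx":0.0075,"dy":0.001,"dz":0,"wx":-0.1,"wy":0.1,"wz":-0.3,"grip":0.5},{"dx":0.0075,"dy":0.001,"dz":0,"wx":-0.1,"wy":0.1,"wz":-0.3,"grip":0.1},{"dx":0.0075,"dy":0.001,"dz":0,"wx":-0.1,"wy":0.1,"wz":-0.3,"grip":0},{"dx":0.0075,"dy":0.001,"dz":0,"wx":-0.1,"wy":0.1,"wz":-0.3,"grip":0},{"dx":0.0075,"dy":0.001,"dz":-0.025,"wx":-0.1,"wy":0.1,"wz":-0.3,"grip":0},{"dx":0.0075,"dy":0.001,"dz":-0.07,"wx":-0.1,"wy":0.1,"wz":-0.3,"grip":0},{"dx":0.0075,"dy":0.001,"dz":-0.115,"wx":-0.1,"wy":0.1,"wz":-0.3,"grip":0}]'
python3 -m creep '[{"dx":-0.04,"dy":-0.013,"dz":-0.03,"wx":0,"wy":0,"wz":0,"grip":0},{"dx":-0.08,"dy":-0.027,"dz":-0.06,"wx":0,"wy":0,"wz":0,"grip":0},{"dx":-0.12,"dy":-0.04,"dz":-0.06,"wx":0,"wy":0,"wz":0,"grip":0},{"dx":-0.16,"dy":-0.053,"dz":-0.06,"wx":0,"wy":0,"wz":0,"grip":0},{"dx":-0.2,"dy":-0.067,"dz":-0.06,"wx":0,"wy":0,"wz":0,"grip":0},{"dx":-0.24,"dy":-0.08,"dz":-0.06,"wx":0,"wy":0,"wz":0,"grip":0},{"dx":-0.28,"dy":-0.093,"dz":-0.06,"wx":0,"wy":0,"wz":0,"grip":0},{"dx":-0.32,"dy":-0.107,"dz":-0.06,"wx":0,"wy":0,"wz":0,"grip":0}]'
python3 -c "
from h import *
s=bot.read_state();print(s['width'],s['ft_force'],togo([477.5,-223.3,195],down(16.1)))"
```

```text
time_s: 21.3
eef_pos: [490.4, 316.8, 137.2]
orientation: [-1.889, -2.51, 0.006]
ft_force: [1.3, 1.7, -3.5]
width: 41.0
time_s: 22.1
eef_pos: [475.7, -21.6, 198.4]
orientation: [1.889, 2.51, -0.006]
ft_force: [0.3, -0.5, -2.5]
width: 40.6
40.59757082314227 [ 0.31511918 -0.45658238 -2.49307512] (array([-0.1943, -0.0542,  0.004 ]), array([-0.15,  0.13, -0.01]))
```

```bash
python3 -m creep '[{"dx":-0.04,"dy":-0.011,"dz":0,"wx":-0.1,"wy":0.1,"wz":0,"grip":0},{"dx":-0.08,"dy":-0.022,"dz":0,"wx":-0.1,"wy":0.1,"wz":0,"grip":0},{"dx":-0.12,"dy":-0.033,"dz":0,"wx":-0.1,"wy":0.1,"wz":0,"grip":0},{"dx":-0.16,"dy":-0.0445,"dz":0,"wx":-0.1,"wy":0.1,"wz":0,"grip":0},{"dx":-0.194,"dy":-0.054,"dz":0.01,"wx":-0.1,"wy":0.1,"wz":0,"grip":0},{"dx":-0.194,"dy":-0.054,"dz":0.03,"wx":-0.1,"wy":0.1,"wz":0,"grip":0},{"dx":-0.194,"dy":-0.054,"dz":0.045,"wx":-0.1,"wy":0.1,"wz":0,"grip":0},{"dx":-0.194,"dy":-0.054,"dz":0.045,"wx":-0.1,"wy":0.1,"wz":0,"grip":0}]'
python3 -c "
from h import *
s=bot.read_state();print(s['width'],s['ft_force'],togo([477.5,-223.3,122],down(16.1)))"
```

```text
time_s: 22.9
eef_pos: [475.7, -222.2, 151.7]
orientation: [-1.886, -2.505, 0.002]
ft_force: [-0.2, 0.4, -3.3]
width: 40.3
40.287363515527645 [-0.19754882  0.41509149 -3.32466614] (array([-0.0016,  0.0016,  0.0297]), array([-0.23, -0.21, -0.05]))
```

```bash
python3 -m creep '[{"dx":-0.0015,"dy":0.0015,"dz":0.006,"wx":-0.2,"wy":-0.2,"wz":0,"grip":0},{"dx":-0.0015,"dy":0.0015,"dz":0.012,"wx":-0.2,"wy":-0.2,"wz":0,"grip":0},{"dx":-0.0015,"dy":0.0015,"dz":0.017,"wx":-0.2,"wy":-0.2,"wz":0,"grip":0},{"dx":-0.0015,"dy":0.0015,"dz":0.021,"wx":-0.2,"wy":-0.2,"wz":0,"grip":0},{"dx":-0.0015,"dy":0.0015,"dz":0.025,"wx":-0.2,"wy":-0.2,"wz":0,"grip":0},{"dx":-0.0015,"dy":0.0015,"dz":0.028,"wx":-0.2,"wy":-0.2,"wz":0,"grip":0},{"dx":-0.0015,"dy":0.0015,"dz":0.03,"wx":-0.2,"wy":-0.2,"wz":0,"grip":0},{"dx":-0.0015,"dy":0.0015,"dz":0.03,"wx":-0.2,"wy":-0.2,"wz":0,"grip":0}]'
python3 -c "
from h import *
s=bot.read_state();print(s['width'],s['ft_force'],togo([477.5,-223.3,122],down(16.1)))"
```

```text
time_s: 23.7
eef_pos: [477.7, -223.5, 123.4]
orientation: [1.889, 2.509, -0.001]
ft_force: [-3.1, 2.2, 8.6]
width: 40.1
40.131732276731306 [-3.10949292  2.21121762  8.56317285] (array([ 0.0002, -0.0002,  0.0014]), array([ 0.01,  0.07, -0.04]))
```

```bash
python3 -m creep '[{"dx":0,"dy":0,"dz":0,"wx":0,"wy":0,"wz":0,"grip":0.7},{"dx":0,"dy":0,"dz":0,"wx":0,"wy":0,"wz":0,"grip":0.7},{"dx":0,"dy":0,"dz":0,"wx":0,"wy":0,"wz":0,"grip":0.7},{"dx":0,"dy":0,"dz":-0.03,"wx":0,"wy":0,"wz":0,"grip":0.7},{"dx":0,"dy":0,"dz":-0.07,"wx":0,"wy":0,"wz":0,"grip":0.7},{"dx":0,"dy":-0.045,"dz":-0.08,"wx":0,"wy":0,"wz":0,"grip":0.7},{"dx":0,"dy":-0.09,"dz":-0.08,"wx":0,"wy":0,"wz":0,"grip":0.7},{"dx":0,"dy":-0.12,"dz":-0.08,"wx":0,"wy":0,"wz":0,"grip":0.7}]'
python3 - <<'E'
from h import *
blobs("placed",159,170,(40,85),(380,560,-300,-140))
blobs("tray",10,70)
blobs("bush",40,52,(5,22),(370,570,-460,-280))
p,d=cams.get_image("top"); save("top",p,"top3",None,1.5)
s=bot.read_state();print(s['width'],s['ft_force'],togo([473,-379.5,12],down(16.1)))
E
```

```text
time_s: 24.5
eef_pos: [360.6, -256.8, 203.8]
orientation: [1.888, 2.509, -0.002]
ft_force: [0.3, -0.2, 0.5]
width: 59.8
placed scene 369 60 top mid [ 479.8 -220.9  163.4] mean [ 480.  -221.2  163.2] span [21. 25.  9.] case [-160.9 -384.7]
placed top 645 89 top mid [ 478.  -217.6  163.3] mean [ 476.5 -220.4  163.6] span [25. 34.  9.] case [-164. -383.]
bush scene 3498 151 top mid [ 474.3 -380.    45.6] mean [ 474.6 -379.4   44.5] span [42. 40. 11.] case [-209.9 -535.2]
bush top 3175 127 top mid [ 472.  -380.    45.1] mean [ 471.3 -379.9   44.8] span [39. 40. 10.] case [-213.2 -534.8]
59.911802913399605 [ 0.33398366 -0.22005476 -0.68608004] (array([-0.1484,  0.0713,  0.1916]), array([ 0.04,  0.07, -0.  ]))
```

View pics/top3.png

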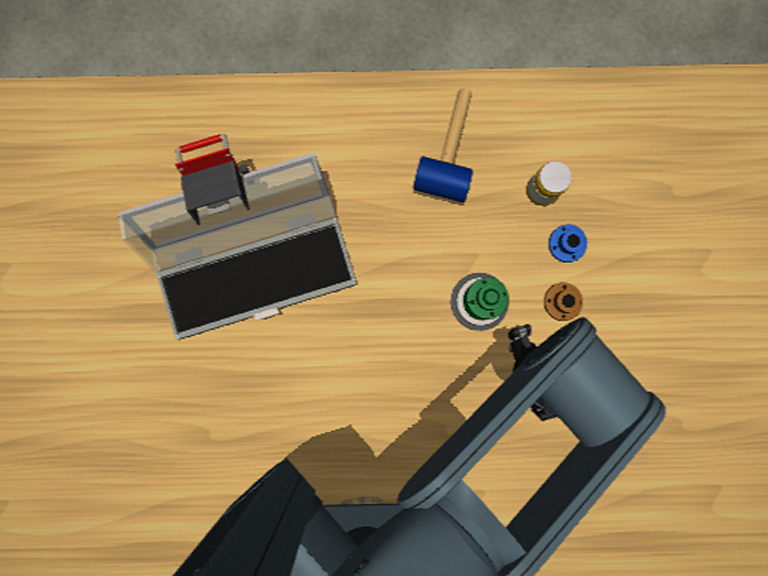

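The tray is empty, the three-collar stack is up (488,297), and the bronze bushing is still at (563,302). Now the bushing.

```bash
python3 -m creep '[{"dx":-0.04,"dy":0.018,"dz":0,"wx":0,"wy":0,"wz":0,"grip":0.7},{"dx":-0.08,"dy":0.036,"dz":0.01,"wx":0,"wy":0,"wz":0,"grip":0.7},{"dx":-0.12,"dy":0.054,"dz":0.03,"wx":0,"wy":0,"wz":0,"grip":0.7},{"dx":-0.1485,"dy":0.0715,"dz":0.05,"wx":0,"wy":0,"wz":0,"grip":0.7},{"dx":-0.1485,"dy":0.0715,"dz":0.08,"wx":0,"wy":0,"wz":0,"grip":0.7},{"dx":-0.1485,"dy":0.0715,"dz":0.11,"wx":0,"wy":0,"wz":0,"grip":0.7},{"dx":-0.1485,"dy":0.0715,"dz":0.12,"wx":0,"wy":0,"wz":0,"grip":0.7},{"dx":-0.1485,"dy":0.0715,"dz":0.12,"wx":0,"wy":0,"wz":0,"grip":0.7}]'
python3 - <<'E'
from h import *
blobs("bush",40,52,(5,22),(370,570,-460,-280))
print(togo([473,-379.5,12],down(16.1)))
E
```

```text
time_s: 25.65
eef_pos: [473.0, -378.0, 81.5]
orientation: [-1.885, -2.509, -0.001]
ft_force: [-0.4, -0.1, 0.2]
width: 60.1
bush scene 3948 64 top mid [ 477.2 -379.6   44.9] mean [ 480.8 -378.8   43.9] span [35. 41.  9.] case [-203.8 -536.4]
bush top 2072 64 top mid [ 474.9 -375.9   45.5] mean [ 478.8 -371.7   44.9] span [33. 31. 10.] case [-203.7 -529. ]
(array([ 0.0007, -0.0011,  0.0726]), array([0.07, 0.15, 0.04]))
```

```bash
python3 -m creep '[{"dx":0,"dy":0,"dz":0.03,"wx":0,"wy":0,"wz":0,"grip":0.7},{"dx":0,"dy":0,"dz":0.055,"wx":0,"wy":0,"wz":0,"grip":0.7},{"dx":0,"dy":0,"dz":0.068,"wx":0,"wy":0,"wz":0,"grip":0.7},{"dx":0,"dy":0,"dz":0.07,"wx":0,"wy":0,"wz":0,"grip":0.7},{"dx":0,"dy":0,"dz":0.07,"wx":0,"wy":0,"wz":0,"grip":0.4},{"dx":0,"dy":0,"dz":0.07,"wx":0,"wy":0,"wz":0,"grip":0.1},{"dx":0,"dy":0,"dz":0.07,"wx":0,"wy":0,"wz":0,"grip":0},{"dx":0,"dy":0,"dz":0.07,"wx":0,"wy":0,"wz":0,"grip":0}]'
python3 -c "
from h import *
s=bot.read_state();print(s['width'],s['ft_force'],s['eef_pos'])"
```

```text
time_s: 26.55
eef_pos: [474.9, -380.9, 16.4]
orientation: [1.884, 2.507, -0.002]
ft_force: [-1.0, 0.4, 6.4]
width: 40.7
40.71495699598486 [-1.04086912  0.3701159   6.42405968] [ 474.94258973 -380.89949124   16.35468602]
```

```bash
python3 -m creep '[{"dx":0,"dy":0,"dz":-0.02,"wx":0,"wy":0,"wz":0,"grip":0},{"dx":0,"dy":0,"dz":-0.05,"wx":0,"wy":0,"wz":0,"grip":0},{"dx":0,"dy":0,"dz":-0.09,"wx":0,"wy":0,"wz":0,"grip":0},{"dx":0,"dy":0,"dz":-0.13,"wx":0,"wy":0,"wz":0,"grip":0},{"dx":0,"dy":0,"dz":-0.17,"wx":0,"wy":0,"wz":0,"grip":0},{"dx":0,"dy":0,"dz":-0.21,"wx":0,"wy":0,"wz":0,"grip":0},{"dx":0,"dy":0,"dz":-0.22,"wx":0,"wy":0,"wz":0,"grip":0},{"dx":0,"dy":0,"dz":-0.22,"wx":0,"wy":0,"wz":0,"grip":0}]'
python3 - <<'E'
from h import *
s=bot.read_state();print(s['width'],s['ft_force'],s['torque'],togo([477.8,-222.2,225],down(16.1)))
p,d=cams.get_image("scene"); save("scene",p,"bush",(80,60,200,180),3)
E
```

```text
time_s: 27.35
eef_pos: [474.7, -380.3, 237.8]
orientation: [1.882, 2.504, -0.003]
ft_force: [-0.1, -0.1, -4.8]
width: 40.4
40.366489375988714 [-0.06244802 -0.09415022 -4.77985918] [0.06816569 0.00388566 0.03866957] (array([0.1511, 0.0469, 0.0117]), array([0.23, 0.49, 0.05]))
```

View pics/bush.png

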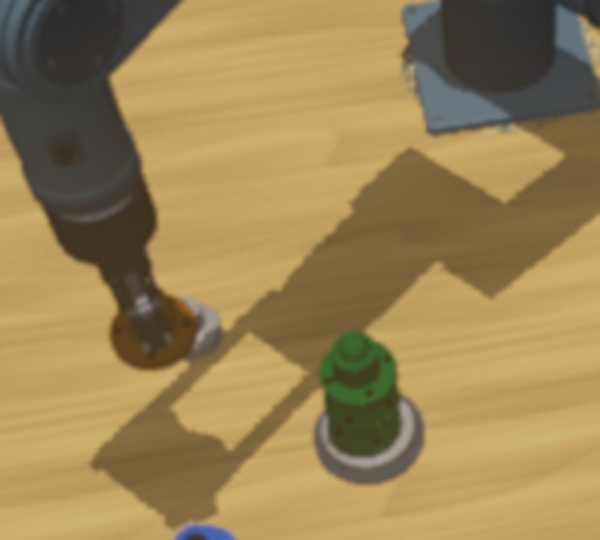

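The bushing is held level (155,330) and the stack stands upright (358,390). Carrying it over.

```bash
python3 -m creep '[{"dx":0.035,"dy":0.011,"dz":0,"wx":0.2,"wy":0.4,"wz":0,"grip":0},{"dx":0.07,"dy":0.022,"dz":0,"wx":0.2,"wy":0.4,"wz":0,"grip":0},{"dx":0.105,"dy":0.033,"dz":0,"wx":0.2,"wy":0.4,"wz":0,"grip":0},{"dx":0.135,"dy":0.042,"dz":0.005,"wx":0.2,"wy":0.4,"wz":0,"grip":0},{"dx":0.151,"dy":0.047,"dz":0.012,"wx":0.2,"wy":0.4,"wz":0,"grip":0},{"dx":0.151,"dy":0.047,"dz":0.03,"wx":0.2,"wy":0.4,"wz":0,"grip":0},{"dx":0.151,"dy":0.047,"dz":0.042,"wx":0.2,"wy":0.4,"wz":0,"grip":0},{"dx":0.151,"dy":0.047,"dz":0.042,"wx":0.2,"wy":0.4,"wz":0,"grip":0}]'
python3 - <<'E'
from h import *
s=bot.read_state();print(s['width'],s['ft_force'],togo([477.8,-222.2,171.4],down(16.1)))
E
```

```text
time_s: 28.2
eef_pos: [475.4, -220.7, 189.3]
orientation: [-1.882, -2.504, 0.0]
ft_force: [-0.7, 0.1, -4.4]
width: 40.4
40.44139930989622 [-0.65949188  0.12870881 -4.43579762] (array([-0.0022,  0.002 ,  0.0179]), array([-0.33, -0.43,  0.03]))
```

```bash
python3 -m creep '[{"dx":-0.002,"dy":0.002,"dz":0.002,"wx":-0.3,"wy":-0.3,"wz":0,"grip":0},{"dx":-0.002,"dy":0.002,"dz":0.005,"wx":-0.3,"wy":-0.3,"wz":0,"grip":0},{"dx":-0.002,"dy":0.002,"dz":0.008,"wx":-0.3,"wy":-0.3,"wz":0,"grip":0},{"dx":-0.002,"dy":0.002,"dz":0.011,"wx":-0.3,"wy":-0.3,"wz":0,"grip":0},{"dx":-0.002,"dy":0.002,"dz":0.014,"wx":-0.3,"wy":-0.3,"wz":0,"grip":0},{"dx":-0.002,"dy":0.002,"dz":0.017,"wx":-0.3,"wy":-0.3,"wz":0,"grip":0},{"dx":-0.002,"dy":0.002,"dz":0.019,"wx":-0.3,"wy":-0.3,"wz":0,"grip":0},{"dx":-0.002,"dy":0.002,"dz":0.019,"wx":-0.3,"wy":-0.3,"wz":0,"grip":0}]'
python3 - <<'E'
from h import *
s=bot.read_state();print(s['width'],s['ft_force'],togo([477.8,-222.2,171.4],down(16.1)))
E
```

```text
time_s: 29.0
eef_pos: [478.0, -222.2, 171.4]
orientation: [-1.887, -2.511, -0.001]
ft_force: [-2.3, 1.5, 3.1]
width: 40.3
40.253592768796054 [-2.33265628  1.52631009  3.10800976] (array([ 0.0001, -0.0002, -0.    ]), array([ 0.02, -0.05,  0.04]))
```

Contact is at the expected height. I release, rise, and measure the bar of the open hood.

```bash
python3 -m creep '[{"dx":0,"dy":0,"dz":0,"wx":0,"wy":0,"wz":0,"grip":0.7},{"dx":0,"dy":0,"dz":0,"wx":0,"wy":0,"wz":0,"grip":0.7},{"dx":0,"dy":0,"dz":0,"wx":0,"wy":0,"wz":0,"grip":0.7},{"dx":0,"dy":0,"dz":-0.03,"wx":0,"wy":0,"wz":0,"grip":0.7},{"dx":0,"dy":0,"dz":-0.07,"wx":0,"wy":0,"wz":0,"grip":0.7},{"dx":0.02,"dy":0.01,"dz":-0.11,"wx":0,"wy":0,"wz":0,"grip":0.7},{"dx":0.06,"dy":0.03,"dz":-0.13,"wx":0,"wy":0,"wz":0,"grip":0.7},{"dx":0.1,"dy":0.05,"dz":-0.14,"wx":0,"wy":0,"wz":0,"grip":0.5}]'
python3 - <<'E'
from h import *
blobs("bushing",188,210,(5,22),(420,540,-290,-150))
for n in ("scene","top"):
    p,d=cams.get_image(n); P=cloud(n,d); h=cv2.cvtColor(p,cv2.COLOR_RGB2HSV).astype(int)
    g=((h[...,0]<8)|(h[...,0]>172))&(h[...,1]>120)&(h[...,2]>60)&(P[...,1]>100)&(P[...,0]>600)
    x=P[g]; q=np.c_[(x[:,:2]-ORG)@EX,(x[:,:2]-ORG)@EY,x[:,2]]; b=q[q[:,0]>q[:,0].max()-14]
    print(n,len(q),len(b),"case-frame bar mid",((b.max(0)+b.min(0))/2).round(1),b.min(0).round(),b.max(0).round(),q.min(0).round())
    save(n,p,n+"4",(100,40,256,200),3)
for f in (1.6,1.7,1.75,1.8,1.85,1.9): print(f,(65-183*np.cos(f)+100*np.sin(f)).round(),(22+100*np.cos(f)+183*np.sin(f)).round())
E
```

```text
time_s: 29.8
eef_pos: [499.4, -112.3, 314.2]
orientation: [1.888, 2.506, 0.003]
ft_force: [0.2, 0.4, -0.3]
width: 46.8
bushing scene 569 208 top mid [ 479.4 -220.7  196.1] mean [ 481.7 -220.4  198.2] span [44. 41. 16.] case [-159.  -384.4]
scene 183 79 case-frame bar mid [225.8  -1.  159.4] [222. -35. 155.] [230.  33. 164.] [172. -46. 128.]
top 461 2 case-frame bar mid [286.6  53.2  -1.6] [285.  32.  -3.] [288.  74.  -0.] [166. -45.  -3.]
1.6 170.0 202.0
1.7 188.0 191.0
1.75 196.0 184.0
1.8 204.0 177.0
1.85 212.0 170.0
1.9 219.0 163.0
```

View pics/scene4.png

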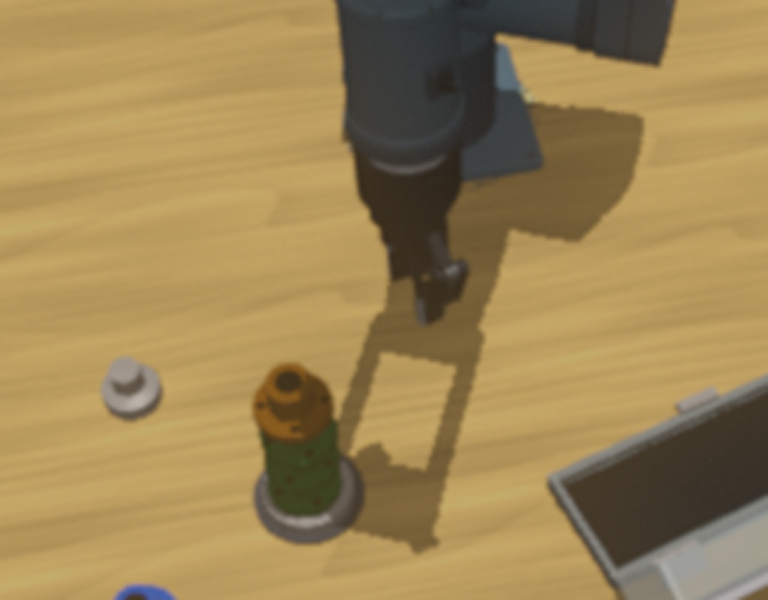

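The stack with the bushing on top is complete (at (295,440)). The bar puts the hood at φ≈1.92. I'll go above the bar.

```bash
python3 -c "
from h import *
print(togo(case(221,0,290),down(16.1)))"
```

```text
(array([0.2835, 0.3346, 0.022 ]), array([0.04, 0.01, 0.19]))
```

```bash
python3 -m creep '[{"dx":0.03,"dy":0.036,"dz":0,"wx":0,"wy":0,"wz":0.2,"grip":0.36},{"dx":0.06,"dy":0.072,"dz":0,"wx":0,"wy":0,"wz":0.2,"grip":0.36},{"dx":0.09,"dy":0.108,"dz":0,"wx":0,"wy":0,"wz":0.2,"grip":0.36},{"dx":0.12,"dy":0.144,"dz":0,"wx":0,"wy":0,"wz":0.2,"grip":0.36},{"dx":0.155,"dy":0.184,"dz":0,"wx":0,"wy":0,"wz":0.2,"grip":0.36},{"dx":0.19,"dy":0.224,"dz":0,"wx":0,"wy":0,"wz":0.2,"grip":0.36},{"dx":0.225,"dy":0.264,"dz":0,"wx":0,"wy":0,"wz":0.2,"grip":0.36},{"dx":0.26,"dy":0.304,"dz":0,"wx":0,"wy":0,"wz":0.2,"grip":0.36}]'
python3 -c "
from h import *
print(togo(case(221,0,220),down(16.1)),togo(case(221,0,143)))"
```

```text
time_s: 30.8
eef_pos: [712.0, 212.1, 310.5]
orientation: [1.891, 2.508, -0.002]
ft_force: [1.2, -0.6, 0.9]
width: 30.7
(array([0.0329, 0.0388, 0.0904]), array([-0.05,  0.04, -0.14])) (array([0.0329, 0.0388, 0.1674]), None)
```

```bash
python3 -m creep '[{"dx":0.02,"dy":0.025,"dz":0.01,"wx":0,"wy":0,"wz":-0.1,"grip":0.36},{"dx":0.033,"dy":0.039,"dz":0.03,"wx":0,"wy":0,"wz":-0.1,"grip":0.36},{"dx":0.033,"dy":0.039,"dz":0.06,"wx":0,"wy":0,"wz":-0.1,"grip":0.36},{"dx":0.033,"dy":0.039,"dz":0.085,"wx":0,"wy":0,"wz":-0.1,"grip":0.36},{"dx":0.033,"dy":0.039,"dz":0.09,"wx":0,"wy":0,"wz":-0.1,"grip":0.36},{"dx":0.033,"dy":0.039,"dz":0.09,"wx":0,"wy":0,"wz":-0.1,"grip":0.36},{"dx":0.033,"dy":0.039,"dz":0.09,"wx":0,"wy":0,"wz":-0.1,"grip":0.36},{"dx":0.033,"dy":0.039,"dz":0.09,"wx":0,"wy":0,"wz":-0.1,"grip":0.36}]'
python3 - <<'E'
from h import *
s=bot.read_state(); print(s["ft_force"],togo(case(221,0,143),down(16.1)))
for n in ("scene","top"):
    p,d=cams.get_image(n); P=cloud(n,d); h=cv2.cvtColor(p,cv2.COLOR_RGB2HSV).astype(int)
    g=((h[...,0]<8)|(h[...,0]>172))&(h[...,1]>120)&(h[...,2]>60)&(P[...,1]>100)&(P[...,0]>600)&(P[...,2]>100)
    x=P[g]; q=np.c_[(x[:,:2]-ORG)@EX,(x[:,:2]-ORG)@EY,x[:,2]]; b=q[q[:,0]>205]
    print(n,len(q),len(b),np.percentile(b,[3,50,97],0).round(1))
save("s",cams.get_image("scene")[0],"bar2",(300,100,140,120),4)
E
```

```text
time_s: 31.6
eef_pos: [741.4, 254.1, 222.8]
orientation: [1.889, 2.507, 0.002]
ft_force: [0.1, -0.3, 0.2]
width: 30.8
[ 0.07657454 -0.29755442  0.22725596] (array([ 0.0007, -0.0013,  0.0798]), array([ 0.16,  0.06, -0.07]))
scene 117 56 [[207.6 -30.8 156.8]
 [225.9  -4.2 159.9]
 [228.5  22.  226.8]]
top 371 66 [[217.7 -32.7 156.1]
 [221.9 -14.3 160.4]
 [227.4   6.1 163.6]]
```

View pics/bar2.png

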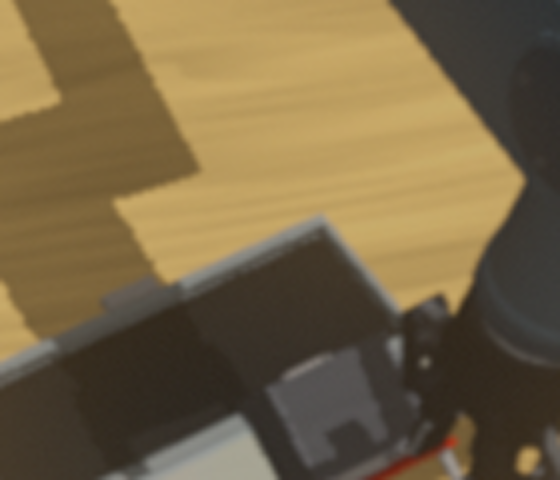

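The crop missed the bar, but both cameras agree on it at case x≈222, z≈157. Descend and pinch.

```bash
python3 -m creep '[{"dx":0.001,"dy":0,"dz":0.03,"wx":0.1,"wy":0,"wz":0,"grip":0.36},{"dx":0.001,"dy":0,"dz":0.055,"wx":0.1,"wy":0,"wz":0,"grip":0.36},{"dx":0.001,"dy":0,"dz":0.072,"wx":0.1,"wy":0,"wz":0,"grip":0.36},{"dx":0.001,"dy":0,"dz":0.08,"wx":0.1,"wy":0,"wz":0,"grip":0.36},{"dx":0.001,"dy":0,"dz":0.08,"wx":0.1,"wy":0,"wz":0,"grip":0.36},{"dx":0.001,"dy":0,"dz":0.08,"wx":0.1,"wy":0,"wz":0,"grip":0},{"dx":0.001,"dy":0,"dz":0.08,"wx":0.1,"wy":0,"wz":0,"grip":0},{"dx":0.001,"dy":0,"dz":0.08,"wx":0.1,"wy":0,"wz":0,"grip":0}]'
python3 - <<'E'
from h import *
s=bot.read_state(); print(s["ft_force"],s["width"]); e=np.array(s["eef_pos"]); x=(e[:2]-ORG)@EX; z=e[2]+15.2; print("bar case x,z",x,z)
phi0=np.arctan2(z-22,x-65)  # angle of bar from +x; shut angle
r=np.hypot(x-65,z-22); a=np.arctan2(100,-183)-phi0; print("phi",a,"r",r,"vs",np.hypot(183,100))
for ph in np.arange(a-.09,0,-.09):
    g=np.arctan2(100,-183)-ph; print(round(ph,2),"dy",round(65+r*np.cos(g)-x,1),"dz",round(-(22+r*np.sin(g)-z),1))
E
```

```text
time_s: 32.55
eef_pos: [741.8, 255.7, 143.2]
orientation: [1.888, 2.508, 0.003]
ft_force: [4.4, 1.2, 1.9]
width: 9.9
[4.40887139 1.1760848  1.87805229] 9.86498195397351
bar case x,z 222.89102674856937 158.38555731394774
phi 1.9290317910175636 r 208.6398729187534 vs 208.54016399725018
1.84 dy -12.9 dz -13.6
1.75 dy -27.0 dz -26.1
1.66 dy -42.1 dz -37.2
1.57 dy -58.2 dz -46.9
1.48 dy -75.0 dz -55.1
1.39 dy -92.6 dz -61.8
1.3 dy -110.7 dz -66.8
1.21 dy -129.1 dz -70.3
1.12 dy -147.8 dz -72.0
1.03 dy -166.6 dz -72.1
0.94 dy -185.3 dz -70.4
0.85 dy -203.8 dz -67.2
0.76 dy -221.9 dz -62.2
0.67 dy -239.5 dz -55.6
0.58 dy -256.4 dz -47.5
0.49 dy -272.5 dz -37.9
0.4 dy -287.7 dz -26.9
0.31 dy -301.9 dz -14.6
0.22 dy -314.9 dz -1.1
0.13 dy -326.6 dz 13.6
0.04 dy -336.9 dz 29.3
```

The bar is held; its radius about the hinge matches (208.6 mm). Swinging the hood closed along the arc.

```bash
python3 -m creep '[{"dx":0,"dy":-0.0129,"dz":-0.0136,"wx":0,"wy":0,"wz":0,"grip":0},{"dx":0,"dy":-0.027,"dz":-0.0261,"wx":0,"wy":0,"wz":0,"grip":0},{"dx":0,"dy":-0.0421,"dz":-0.0372,"wx":0,"wy":0,"wz":0,"grip":0},{"dx":0,"dy":-0.0582,"dz":-0.0469,"wx":0,"wy":0,"wz":0,"grip":0},{"dx":0,"dy":-0.075,"dz":-0.0551,"wx":0,"wy":0,"wz":0,"grip":0},{"dx":0,"dy":-0.0926,"dz":-0.0618,"wx":0,"wy":0,"wz":0,"grip":0},{"dx":0,"dy":-0.1107,"dz":-0.0668,"wx":0,"wy":0,"wz":0,"grip":0},{"dx":0,"dy":-0.1291,"dz":-0.0703,"wx":0,"wy":0,"wz":0,"grip":0}]'
cat > arc.py <<'E'
from h import *
s=bot.read_state(); print(s["ft_force"],s["width"]); e=np.array(s["eef_pos"]); q=e[:2]-ORG; x=q@EX; z=e[2]+15.2
a=np.arctan2(100,-183)-np.arctan2(z-22,x-65); print("phi",a,"r",np.hypot(x-65,z-22),"y",q@EY, togo(e,down(16.1))[1])
for ph in np.arange(a-.1,-.01,-.1):
    g=np.arctan2(100,-183)-ph; print(round(ph,2),"dy",round(65+208.6*np.cos(g)-x,1),"dz",round(-(22+208.6*np.sin(g)-z),1))
E
python3 arc.py
```

```text
time_s: 33.35
eef_pos: [617.8, 220.0, 214.7]
orientation: [1.886, 2.506, 0.007]
ft_force: [4.0, 0.1, 1.9]
width: 9.8
[4.02329335 0.12639756 1.90016573] 9.756866663240006
phi 1.208477483363505 r 209.89154242327535 y 0.9795767099112389 [ 0.37  0.08 -0.04]
1.11 dy -20.9 dz -0.5
1.01 dy -41.8 dz -0.3
0.91 dy -62.5 dz 2.0
0.81 dy -82.9 dz 6.4
0.71 dy -102.7 dz 12.8
0.61 dy -121.9 dz 21.2
0.51 dy -140.0 dz 31.4
0.41 dy -157.1 dz 43.4
0.31 dy -172.9 dz 57.0
0.21 dy -187.2 dz 72.2
0.11 dy -200.0 dz 88.6
0.01 dy -211.0 dz 106.3
```

```bash
python3 -m creep '[{"dx":0,"dy":-0.0209,"dz":-0.0005,"wx":0,"wy":0,"wz":0,"grip":0},{"dx":0,"dy":-0.0418,"dz":-0.0003,"wx":0,"wy":0,"wz":0,"grip":0},{"dx":0,"dy":-0.0625,"dz":0.002,"wx":0,"wy":0,"wz":0,"grip":0},{"dx":0,"dy":-0.0829,"dz":0.0064,"wx":0,"wy":0,"wz":0,"grip":0},{"dx":0,"dy":-0.1027,"dz":0.0128,"wx":0,"wy":0,"wz":0,"grip":0},{"dx":0,"dy":-0.1219,"dz":0.0212,"wx":0,"wy":0,"wz":0,"grip":0},{"dx":0,"dy":-0.14,"dz":0.0314,"wx":0,"wy":0,"wz":0,"grip":0},{"dx":0,"dy":-0.157,"dz":0.0434,"wx":0,"wy":0,"wz":0,"grip":0}]'
python3 arc.py
```

```text
time_s: 34.15
eef_pos: [464.8, 175.9, 171.5]
orientation: [1.886, 2.507, 0.004]
ft_force: [-6.2, -2.3, 8.7]
width: 10.1
[-6.17487748 -2.26320391  8.74288389] 10.148700501299437
phi 0.4014668556378753 r 210.02093493406704 y 1.054790451448092 [ 0.26  0.11 -0.01]
0.3 dy -14.8 dz 14.9
0.2 dy -29.0 dz 30.1
0.1 dy -41.7 dz 46.7
0.0 dy -52.6 dz 64.4
```

```bash
python3 -m creep '[{"dx":0,"dy":-0.0148,"dz":0.0149,"wx":0,"wy":0,"wz":0,"grip":0},{"dx":0,"dy":-0.029,"dz":0.03,"wx":0,"wy":0,"wz":0,"grip":0},{"dx":0,"dy":-0.0417,"dz":0.0467,"wx":0,"wy":0,"wz":0,"grip":0},{"dx":0,"dy":-0.0417,"dz":0.0467,"wx":0,"wy":0,"wz":0,"grip":0.4},{"dx":0,"dy":-0.0417,"dz":0.0467,"wx":0,"wy":0,"wz":0,"grip":0.4},{"dx":0,"dy":-0.0417,"dz":0.0467,"wx":0,"wy":0,"wz":0,"grip":0.4},{"dx":0,"dy":-0.0417,"dz":0,"wx":0,"wy":0,"wz":0,"grip":0.4},{"dx":0,"dy":-0.0417,"dz":-0.03,"wx":0,"wy":0,"wz":0,"grip":0.2}]'
python3 - <<'E'
from h import *
s=bot.read_state(); print(s["ft_force"],s["eef_pos"],togo(case(-45,0,200),down(16.1)))
p,d=cams.get_image("scene"); save("s",p,"low",(260,90,180,150),4)
E
```

```text
time_s: 34.95
eef_pos: [424.5, 164.4, 202.6]
orientation: [1.887, 2.508, 0.003]
ft_force: [1.2, 0.0, -0.0]
width: 21.0
[ 1.16026594  0.02705554 -0.03371332] [424.48972522 164.36615315 202.62648513] (array([-0.0011,  0.0623,  0.0028]), array([ 0.2 ,  0.1 , -0.01]))
```

View pics/low.png

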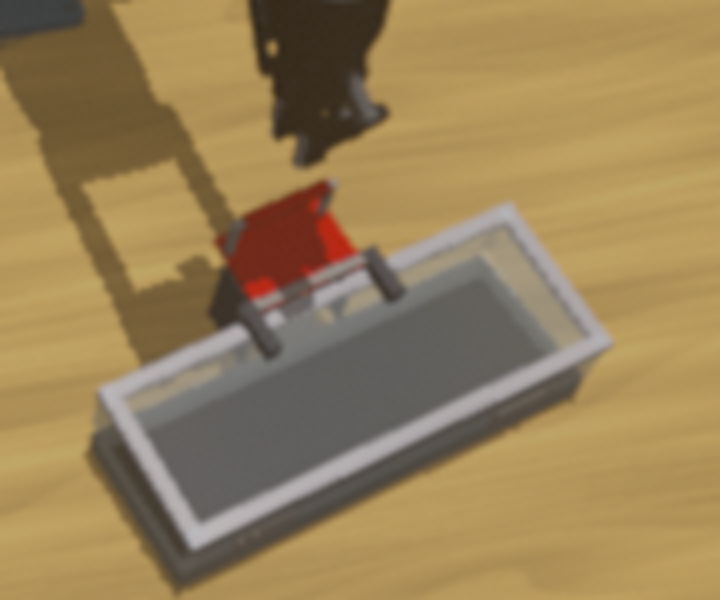

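The hood is nearly shut and the bar is free. I'll move over the front of the top, between the brackets (the point is around (330,300)), and press.

```bash
python3 -m creep '[{"dx":0,"dy":0.04,"dz":0,"wx":0.2,"wy":0,"wz":0,"grip":0},{"dx":0,"dy":0.063,"dz":0.01,"wx":0.2,"wy":0,"wz":0,"grip":0},{"dx":0,"dy":0.063,"dz":0.05,"wx":0.2,"wy":0,"wz":0,"grip":0},{"dx":0,"dy":0.063,"dz":0.09,"wx":0.2,"wy":0,"wz":0,"grip":0},{"dx":0,"dy":0.063,"dz":0.11,"wx":0.2,"wy":0,"wz":0,"grip":0},{"dx":0,"dy":0.063,"dz":0.117,"wx":0.2,"wy":0,"wz":0,"grip":0},{"dx":0,"dy":0.063,"dz":0.121,"wx":0.2,"wy":0,"wz":0,"grip":0},{"dx":0,"dy":0.063,"dz":0.124,"wx":0.2,"wy":0,"wz":0,"grip":0}]'
python3 -c "
from h import *
s=bot.read_state(); print(s['ft_force'],s['eef_pos'],s['effort'])"
```

```text
time_s: 35.8
eef_pos: [487.4, 182.0, 85.2]
orientation: [1.885, 2.507, 0.002]
ft_force: [-12.1, -4.3, 20.2]
width: 0.2
[-12.08322249  -4.31713323  20.15975264] [487.3556959  181.99281302  85.22533078] [-5.73787037e-01 -3.59078157e+01 -2.54044032e+01  5.37327770e-01
 -4.72594589e+00  2.28067394e-03]
```

```bash
python3 -m creep '[{"dx":0,"dy":-0.001,"dz":0.008,"wx":0,"wy":0,"wz":0,"grip":0},{"dx":0,"dy":-0.001,"dz":0.01,"wx":0,"wy":0,"wz":0,"grip":0},{"dx":0,"dy":-0.002,"dz":0.011,"wx":0,"wy":0,"wz":0,"grip":0},{"dx":0,"dy":-0.002,"dz":0.012,"wx":0,"wy":0,"wz":0,"grip":0},{"dx":0,"dy":-0.002,"dz":0.013,"wx":0,"wy":0,"wz":0,"grip":0},{"dx":0,"dy":-0.002,"dz":0.013,"wx":0,"wy":0,"wz":0,"grip":0},{"dx":0,"dy":-0.002,"dz":0.013,"wx":0,"wy":0,"wz":0,"grip":0},{"dx":0,"dy":-0.002,"dz":0.013,"wx":0,"wy":0,"wz":0,"grip":0}]'
python3 -c "
from h import *
s=bot.read_state(); print(s['ft_force'],s['eef_pos'])"
```

```text
time_s: 36.6
eef_pos: [486.4, 181.7, 75.9]
orientation: [1.883, 2.506, 0.005]
ft_force: [-9.1, -1.8, 25.9]
width: 0.0
[-9.09935989 -1.78090058 25.86750258] [486.44668297 181.71755902  75.89606353]
```

```bash
python3 -m creep '[{"dx":0,"dy":0,"dz":0.006,"wx":0,"wy":0,"wz":0,"grip":0},{"dx":0,"dy":0,"dz":0.008,"wx":0,"wy":0,"wz":0,"grip":0},{"dx":0,"dy":0,"dz":0.008,"wx":0,"wy":0,"wz":0,"grip":0},{"dx":0,"dy":0,"dz":0,"wx":0,"wy":0,"wz":0,"grip":0},{"dx":0,"dy":0,"dz":-0.04,"wx":0,"wy":0,"wz":0,"grip":0},{"dx":0,"dy":0,"dz":-0.08,"wx":0,"wy":0,"wz":0,"grip":0},{"dx":-0.04,"dy":0,"dz":-0.12,"wx":0,"wy":0,"wz":0,"grip":0},{"dx":-0.08,"dy":0,"dz":-0.16,"wx":0,"wy":0,"wz":0,"grip":0}]'
python3 -m creep '[{"dx":-0.04,"dy":0,"dz":0,"wx":0,"wy":0,"wz":0,"grip":0},{"dx":-0.08,"dy":0,"dz":0,"wx":0,"wy":0,"wz":0,"grip":0},{"dx":-0.1,"dy":-0.02,"dz":0,"wx":0,"wy":0,"wz":0,"grip":0},{"dx":-0.1,"dy":-0.03,"dz":0,"wx":0,"wy":0,"wz":0,"grip":0},{"dx":-0.1,"dy":-0.03,"dz":0,"wx":0,"wy":0,"wz":0,"grip":0},{"dx":-0.1,"dy":-0.03,"dz":0,"wx":0,"wy":0,"wz":0,"grip":0},{"dx":-0.1,"dy":-0.03,"dz":0,"wx":0,"wy":0,"wz":0,"grip":0},{"dx":-0.1,"dy":-0.03,"dz":0,"wx":0,"wy":0,"wz":0,"grip":0}]'
cat > fin.py <<'E'
from h import *
s=bot.read_state(); print(s["ft_force"],s["eef_pos"])
for n in ("scene","top"):
    p,d=cams.get_image(n); P=cloud(n,d); h=cv2.cvtColor(p,cv2.COLOR_RGB2HSV).astype(int)
    q=np.dstack([(P[...,:2]-ORG)@EX,(P[...,:2]-ORG)@EY,P[...,2]])
    red=((h[...,0]<8)|(h[...,0]>172))&(h[...,1]>120)&(h[...,2]>60)
    b=q[red&(abs(q[...,1])<50)&(q[...,0]<-100)&(q[...,2]>105)&(q[...,2]<190)&(d>0)]; print(n,"bar",len(b),np.round((b.max(0)+b.min(0))/2,1),b.max(0).round(1))
    k=(abs(q[...,0])<60)&(abs(q[...,1])<170)&(q[...,2]>65)&(q[...,2]<110)&(d>0); t=q[k]
    A=np.c_[t[:,0],t[:,1],np.ones(len(t))]; c=np.linalg.lstsq(A,t[:,2],rcond=None)[0]; print("lid plane slope x (phi)",-c[0].round(4),"z0",c[2].round(1))
    save(n,p,n+"5",(60,60,400,250) if n=="top" else (120,90,320,240),2)
blobs("bushing",193,210,(5,22),(420,540,-290,-150))
E
python3 fin.py
```

```text
time_s: 37.4
eef_pos: [505.3, 114.1, 229.4]
orientation: [1.879, 2.507, 0.008]
ft_force: [1.1, -0.2, -0.9]
width: -0.0
time_s: 38.2
eef_pos: [504.9, 10.7, 229.6]
orientation: [1.876, 2.509, 0.008]
ft_force: [-0.1, 0.5, -0.8]
width: 0.2
[-0.10309214  0.47420123 -0.81727268] [504.93992485  10.66170507 229.61686659]
scene bar 72 [-115.2   -2.3  119.1] [-110.2   34.8  131. ]
lid plane slope x (phi) 0.0129 z0 75.6
top bar 48 [-120.   -20.4  126.2] [-114.2   -7.4  130.8]
lid plane slope x (phi) 0.0128 z0 77.0
bushing scene 564 192 top mid [ 478.3 -220.7  198.8] mean [ 480.7 -220.7  198.8] span [44. 41. 11.] case [-160.1 -384.5]
bushing top 1428 174 top mid [ 477.3 -220.9  198.8] mean [ 477.1 -221.   199.6] span [41. 41. 11.] case [-163.6 -383.7]
```

View pics/scene5.png

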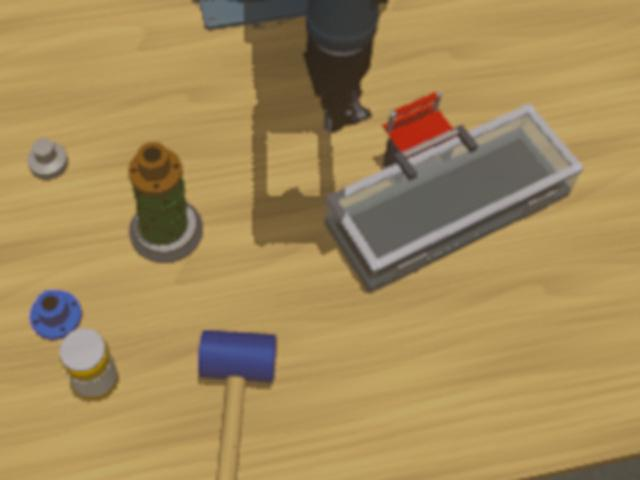

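The picture shows the stack complete at (160,200) with the bushing on top, the hood down, and the paddle at rest around (415,120). The plane fit leaves a 0.013 rad slope, so I'll press once more and read the force and height at full press to be sure it has latched.

```bash
python3 -c "
from h import *
print(togo(case(-50,0,95),down(16.1)))"
```

```text
(array([0.1697, 0.0225, 0.134 ]), array([0.52, 0.22, 0.26]))
```

```bash
python3 -m creep '[{"dx":0.045,"dy":0.006,"dz":0,"wx":0.5,"wy":0.2,"wz":0.2,"grip":0},{"dx":0.09,"dy":0.012,"dz":0,"wx":0.5,"wy":0.2,"wz":0.2,"grip":0},{"dx":0.135,"dy":0.018,"dz":0,"wx":0.5,"wy":0.2,"wz":0.2,"grip":0},{"dx":0.17,"dy":0.0225,"dz":0.01,"wx":0.5,"wy":0.2,"wz":0.2,"grip":0},{"dx":0.17,"dy":0.0225,"dz":0.05,"wx":0.5,"wy":0.2,"wz":0.2,"grip":0},{"dx":0.17,"dy":0.0225,"dz":0.09,"wx":0.5,"wy":0.2,"wz":0.2,"grip":0},{"dx":0.17,"dy":0.0225,"dz":0.13,"wx":0.5,"wy":0.2,"wz":0.2,"grip":0},{"dx":0.17,"dy":0.0225,"dz":0.134,"wx":0.5,"wy":0.2,"wz":0.2,"grip":0}]'
python3 -m creep '[{"dx":0,"dy":0,"dz":0.006,"wx":0,"wy":0,"wz":0,"grip":0},{"dx":0,"dy":0,"dz":0.012,"wx":0,"wy":0,"wz":0,"grip":0},{"dx":0,"dy":0,"dz":0.016,"wx":0,"wy":0,"wz":0,"grip":0},{"dx":0,"dy":0,"dz":0.02,"wx":0,"wy":0,"wz":0,"grip":0},{"dx":0,"dy":0,"dz":0.024,"wx":0,"wy":0,"wz":0,"grip":0},{"dx":0,"dy":0,"dz":0.027,"wx":0,"wy":0,"wz":0,"grip":0},{"dx":0,"dy":0,"dz":0.027,"wx":0,"wy":0,"wz":0,"grip":0},{"dx":0,"dy":0,"dz":0.027,"wx":0,"wy":0,"wz":0,"grip":0}]'
```

```text
time_s: 39.2
eef_pos: [476.0, 179.1, 90.6]
orientation: [-1.883, -2.507, 0.011]
ft_force: [-0.5, -0.4, -0.4]
width: 0.2
time_s: 40.0
eef_pos: [477.3, 179.3, 75.4]
orientation: [1.885, 2.513, -0.003]
ft_force: [-31.0, -7.1, 93.0]
width: 0.4
```

A hard stop at 75.4 mm under heavy load means the hood is fully home. I'll back off at once and check.

```bash
python3 -m creep '[{"dx":0,"dy":0,"dz":-0.01,"wx":0,"wy":0,"wz":0,"grip":0},{"dx":0,"dy":0,"dz":-0.05,"wx":0,"wy":0,"wz":0,"grip":0},{"dx":0,"dy":0,"dz":-0.1,"wx":0,"wy":0,"wz":0,"grip":0},{"dx":-0.045,"dy":0,"dz":-0.14,"wx":0,"wy":0,"wz":0,"grip":0},{"dx":-0.09,"dy":0,"dz":-0.15,"wx":0,"wy":0,"wz":0,"grip":0},{"dx":-0.135,"dy":-0.02,"dz":-0.15,"wx":0,"wy":0,"wz":0,"grip":0},{"dx":-0.17,"dy":-0.03,"dz":-0.15,"wx":0,"wy":0,"wz":0,"grip":0},{"dx":-0.17,"dy":-0.03,"dz":-0.15,"wx":0,"wy":0,"wz":0,"grip":0}]'
python3 fin.py
```

```text
time_s: 40.8
eef_pos: [497.1, 3.2, 227.4]
orientation: [1.889, 2.505, -0.003]
ft_force: [0.6, 0.7, 0.4]
width: 0.1
[0.64799651 0.71411236 0.39586725] [497.12627884   3.17534384 227.36742531]
scene bar 71 [-116.4   -3.   118.1] [-110.9   32.9  130. ]
lid plane slope x (phi) 0.011 z0 75.6
top bar 30 [-119.8  -29.4  125.9] [-114.1  -17.6  131.1]
lid plane slope x (phi) 0.0072 z0 76.4
bushing scene 566 188 top mid [ 479.8 -220.8  199. ] mean [ 480.4 -220.4  199.1] span [43. 41. 10.] case [-160.2 -384.1]
bushing top 1426 178 top mid [ 477.4 -220.4  199.5] mean [ 476.9 -220.6  199.5] span [41. 41. 10.] case [-163.7 -383.3]
```

```bash
python3 -c "
from h import *
print(order.sign_off())"
```

```text
the job is handed in; nothing more can be done
None
```

I handed the job in with everything done, at about 41 s on the robot's clock; the sign-off gave no verdict.

**Steps:** I lifted the paddle and swung the hood back to about 1.92 rad. There were three green collars in the case; I stacked all three on the arbor with the bronze bushing on top. I then swung the hood down by its bar and pressed it shut.

**Last checks:**
- **Stack:** the bushing's top is at about 199.3 mm (200 expected). Collar tops measured within about 2 mm of fully seated as each was placed. The stack is within about 3 mm of the arbor's axis.
- **Hood:** it met a hard stop when pressed, with the tool at 75.4 mm (hood top is 76 mm when shut). The depth pictures still show a slope of 0.007 to 0.011 rad, inside the 0.03 limit.
- **Paddle:** the bar is back at its starting height, so I took the paddle as down. I did not pull on the hood to prove the latch holds.
- **Bystanders:** the mallet, can and spare insert looked unmoved in the picture taken before the last press. I did not measure their positions again.
- **Robot:** clear of everything, with no force on the tool.

**What disagreed:**
- The two cameras differ by 2–4 mm in x, so I used the average.
- The last press on the hood reached 93 N at the wrist, more than intended though under the 120 N limit. It was applied with the fingertips, which I took not to count under the 40 N limit on the arm and gripper body.

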